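# Open the battery compartment of a bench console

### The job

The backup cells of the sloping-front console are due for a change, so open its compartment: take the flat-blade screwdriver with the thick hexagonal handle from the tool stand and give each of the two slotted fasteners on the sloping cover a quarter turn anticlockwise, to its stop. Stand the screwdriver back in any hole of the stand, lift the cover off by its handle and lay it flat on the open bench, handle up, without dropping it. Leave the other driver, the vial and the slide box where they are.

Things in the scene. Friction and masses are not known exactly. Their poses are not given: they have to be found in the camera images.
- console: Fixed grey instrument case with black end cheeks, 192 mm deep (x) x 276 wide (y), 35 high in front, 139 at the back. Origin: centre of its underside, on the bench; x to its high back, y to its left. Its face slopes 30 degrees, facing up and to -x. A rim (133 x 193, 15 high, square to the face) stands round the compartment; the cover sits over it with 1 mm play.
- cover: Loose aluminium pan, 140 (x, up the slope) x 200 (y), 16 high with its folded-down sides; 0.2 to 0.42 kg. Origin: centre of the plane of its lower edges; z: outward normal (30 degrees from vertical while fitted); y: console's left. Flat on the bench its origin is at bench height. To come off it is first drawn 15 straight along z. The studs stay inside the sides.
- cover_handle (a point): Middle of the grip bar of the cover's black bow handle, 48 along z from the cover's origin, 32 above its plate; the bar's top stands 30 higher than the fastener heads. The bar runs along the cover's y: 84 long, 12 wide (x), 10 thick (z); posts at y = +-36. Axes as the cover's.
- slot_left (a point): Centre of the top of the left fastener's head, at y = +72, x = 0 on the cover, 7 above its plate. Steel head, 24 diameter, with a straight slot right across, 6 deep: 8 wide at the mouth, narrowing over the upper 3 to 3.8. A fixed collar (27 bore, 33 outside) round it stands 0.5 higher. Site x runs along the slot and turns with the head; z: outward normal of the cover.
- slot_right (a point): The same for the right fastener, at y = -72 on the cover.
- stud_left (a joint): Turn of the left fastener, rad, growing anticlockwise seen from outside. 0: latched, slot across the slope (cover's y); 1.571: free, at its stop, slot pointing up the slope. Starts at 0 to 0.2. A cross-pin below holds the cover until about 10 degrees before the stop. Stays where it is left; dry friction 0.08 N m.
- stud_right (a joint): The same for the right fastener.
- driver: Loose flat-blade screwdriver, 143 long, 0.12 kg, blade down in an end hole of the stand. Origin: centre of the blade's end, 9 above the bench as it stands; z up the axis. Blade 12 wide (x), 2 thick (y), 14 long; shank 8 diameter to z = 66; grey hexagonal handle z = 66 to 138, 24 across flats, one pair of flats facing +-y. Its flat lower end rests on the stand.
- cross_driver: Bystander: slimmer cross-point screwdriver with a round handle (18 diameter, flange 26), 142 long, standing in the other end hole of the stand. Origin at its point, z up.
- stand: Fixed aluminium tool stand, 180 (x) x 70 (y), 75 high: a top plate with three through holes in a row along x, open below. Origin: centre of its underside.
- stand_hole_0 (a point): Centre of the first end hole (20 diameter) at the top face of the stand, 75 above the bench, x = -60 on the stand.
- stand_hole_1 (a point): The same for the middle hole (empty), x = 0.
- stand_hole_2 (a point): The same for the other end hole, x = +60.
- vial: Bystander: capped sample vial, 29 diameter, 64 tall, standing on the bench in front of the console. Origin: centre of its underside.
- slide_case: Bystander: light blue slide box, 120 x 85 x 32, on the bench to the left. Origin: centre of its underside.

How it is judged:
By the outcome, as a careful person would: the job done as asked, in the order asked, and still so for the second after the job is handed in, with the robot touching nothing.
It also fails if it takes over 72 s, if anything falls off the work surface, if the arm or the gripper's body presses on something with over 40 N, if the wrist force passes 120 N, or if a joint passes its speed limit or range.

### The arm

A 7-joint arm with a two-finger parallel gripper is mounted at the origin on a cart in front of the work surface, level with it; the furniture and walls round the work are solid. World frame = base frame: x ahead of the robot, y to its left, z up, the work surface at z = 0. Lengths are in m, angles in rad, forces in N, time in s.
With the tool pointing down it reaches from about 0.425 to 0.925 m from the base axis. Payload 6.8 kg.
Tool frame: the origin (TCP) lies on the centre line of the jaws, within the pads' length; the fingertips stand 14 mm ahead of it and the grasp point (between the pads) lies 5 mm behind it; z points along the fingers, y is the line along which they close (so a half turn about z gives the same grasp; the last joint's range is limited). The gripper opens to 85 mm and grips with 20 to 120 N. Pads are 22 mm wide; open, the fingers measure 114 mm over their backs; the gripper's body (76 mm by 85 mm) begins 54 mm behind the grasp point. The pads swing forward as they close: fully open they stand 13 mm farther back than shut.
Start: joints at [1.03, 0.477, 0.022, 1.555, -0.011, 1.109, -0.083], TCP at [0.283, -0.613, 0.223] pointing down, gripper open.
Joint ranges: [-2.96, 2.96], [-0.34, 2.1], [-1.41, 1.46], [0.24, 2.44], [-1.37, 4.51], [0.17, 1.92], [-2.96, 2.96]. Speed limits (rad/s): [2.39, 2.39, 3.14, 3.14, 3.14, 3.14, 3.14].

### API

Orientations are given as a unit quaternion [w, x, y, z].
In Python, from station import bot gives the robot as it stands. The module is installed in compiled form; this text tells all that it offers.
- The arm moves only by the tool drive_tool, never from a script. Its argument "commands" is a list of rows, each an object with "hand": the opening, from 0 (shut) to 1 (fully open); "translation": the shift along the world's x, y, z in mm, a list of three; "angular": the turn, a rotation vector about the world's x, y, z in rad, a list of three. In form: [{"hand": hand, "translation": [tx, ty, tz], "angular": [ax, ay, az]}, ...]. A call has 1 to 12 rows; each row is the pose to reach, as a shift and turn from the pose commanded when the call began; what a row does not reach only later rows make up. A row lasts 1/8 s, in which the tool goes at most 62.5 mm and 10.7 degrees, less where a joint would pass 70% of its speed; a pose out of reach is approached as far as the arm can. A call with a gripper value outside its range is refused whole. The fingers move at their own pace and stop on an object; "force" is the grip in N (left out, the last holds). Time passes only in rows, so rows that repeat a pose let the fingers close. It gives the time, the measured TCP pose, the force, the opening and the grip force at its end, in the units of the state.
- bot.get_obs(): the state, without advancing time (a new reading comes with each control period).
- bot.read_camera(name): name is "side" or "top"; returns the picture (420x560x3 uint8, red, green, blue); there is no depth.
- bot.camera_model(name): a dict with "fx", "fy", "cx", "cy" (pixels), "view" (4x4, takes a point from world to camera coordinates). Camera axes: x right, y up, looking along -z (the intrinsics and any distortion apply to the point x, -y, -z); pixel columns grow to the right and rows downward; lengths in m; the calibration is good to about 2 mm. A picture is of the moment at which its call begins. camera_model takes no time and is no camera call.
- bot.hand_in(): hands the job in; it is judged then, once.
Trained networks look in the newest picture that a camera, given by its name, has taken for a name from the list of things; names that differ only in an ending like _2 or _b are one class to them, and where a whole thing is asked for, a point or a joint stands for the part that bears it (a point fixed in the world has none). Each returns a list of dicts, best first, with "score" (0 to 1); they miss things now and then, are a little off and sometimes report something else, mostly with a low value. They report only what shows in the picture. A call takes as long as a camera call.
- bot.find_in(camera, query): "position" ([column, row] in pixels, amid what is visible of it).
- bot.outline_of(camera, query): "pixels" (420x560 bool, what is visible of it) and "position" ([column, row] in pixels, amid what is visible of it).
The state is a dict: "t": time; "q": joint angles; "joint_vel": joint speeds; "joint_torque": joint torques, N m; "eef_pos": TCP position; "tool_rot": TCP orientation; "contact_force": force on the tool from outside, world axes, zero at the start; "torque": the same for the moment, N m; "gripper_width": opening from 0.0 (shut) to 1.0 (fully open); "grasp_force": force on a finger pad.
Only numpy, scipy, OpenCV 4.12 (cv2) and the standard library are available. Lean on these libraries where they do the work, as an engineer would, in place of code of your own. Each camera call takes 0.05 s, during which the arm holds its last target. There are 200 camera calls.

## Working session

There is one attempt and no reset: what is moved stays moved. The work goes in short steps, Python scripts to look and compute and a tool call to move; the robot and the scene stay as the last step left them, time stands still between calls to the robot, and variables do not carry over. Pictures are saved under pics/ and viewed, at most 10 in all, crops included, and the job is handed in when it is done.

Besides the shell and the picture viewer there is one more tool, called after ">>>" by a JSON object that holds its "fn" and its "kwargs". drive_tool: Moves the arm, as the interface text tells. Its arguments: {"type":"object","properties":{"commands":{"type":"array","items":{"type":"object","properties":{"hand":{"type":"number"},"translation":{"type":"array","items":{"type":"number"}},"angular":{"type":"array","items":{"type":"number"}}}}},"force":{"type":"number"}},"required":["commands"]}

```bash
mkdir -p pics; ls; python3 - <<'E'
from station import bot
import cv2,numpy as np
for c in ["side","top"]:
    im=bot.read_camera(c); cv2.imwrite(f"pics/{c}0.png",im[:,:,::-1])
    m=bot.camera_model(c); print(c,{k:(np.round(v,4).tolist() if k=="view" else v) for k,v in m.items()})
    for q in ["console","cover","cover_handle","slot_left","slot_right","driver","cross_driver","stand","stand_hole_0","stand_hole_1","vial","slide_case"]:
        print(c,q,[(np.round(d["position"],1).tolist(),round(d["score"],2)) for d in bot.find_in(c,q)][:4])
o=bot.get_obs();print({k:np.round(v,4).tolist() for k,v in o.items()})
E
```

```text
pics
side {'fx': 462.7313819715107, 'fy': 462.7313819715107, 'cx': 279.63496357770214, 'cy': 212.00936961230633, 'view': [[0.9983, 0.0562, 0.0166, -0.5113], [-0.0463, 0.5834, 0.8108, -0.0772], [0.0359, -0.8102, 0.585, -1.3012], [0.0, 0.0, 0.0, 1.0]]}
side console [([322.5, 213.9], 0.87), ([242.7, 227.0], 0.39)]
side cover [([309.7, 190.1], 0.68)]
side cover_handle [([311.1, 189.0], 0.56)]
side slot_left []
side slot_right []
side driver [([233.4, 303.4], 0.66)]
side cross_driver [([287.1, 318.8], 0.84)]
side stand [([261.3, 340.0], 0.65)]
side stand_hole_0 [([264.7, 336.7], 0.89)]
side stand_hole_1 [([264.7, 336.7], 0.89)]
side vial [([238.9, 226.3], 0.59)]
side slide_case [([248.4, 174.3], 0.67)]
top {'fx': 419.71826592648193, 'fy': 419.71826592648193, 'cx': 278.9413520923096, 'cy': 213.23080851785983, 'view': [[-0.0035, -1.0, 0.0029, 0.0434], [0.9791, -0.0028, 0.2034, -0.5174], [-0.2034, 0.0035, 0.9791, -1.3359], [0.0, 0.0, 0.0, 1.0]]}
top console [([234.3, 171.6], 0.73)]
top cover [([241.1, 189.1], 0.94), ([384.9, 218.8], 0.25), ([216.7, 192.9], 0.22)]
top cover_handle [([240.8, 188.5], 0.74)]
top slot_left []
top slot_right [([259.4, 189.3], 0.53)]
top driver [([393.9, 237.5], 0.64)]
top cross_driver [([386.3, 217.8], 0.65), ([397.7, 200.6], 0.52)]
top stand [([386.5, 224.5], 0.94)]
top stand_hole_0 [([387.3, 221.1], 0.78)]
top stand_hole_1 [([387.3, 221.1], 0.78)]
top vial []
top slide_case [([176.2, 257.2], 0.61)]
{'t': 1.3, 'q': [1.0299, 0.477, 0.0224, 1.5554, -0.0115, 1.1093, -0.0831], 'joint_vel': [0.0012, -0.002, -0.0008, -0.001, -0.001, -0.0009, -0.0004], 'joint_torque': [-0.0007, -59.6316, 1.6062, -28.1536, 0.0125, 0.0017, -0.0], 'eef_pos': [0.2831, -0.6128, 0.2227], 'tool_rot': [0.0, 0.9767, 0.2147, 0.0], 'contact_force': [0.5882, 0.3134, 0.6514], 'torque': [-0.0407, -0.0105, 0.0623], 'grasp_force': 0.0, 'gripper_width': 1.0014}
```

View pics/top0.png

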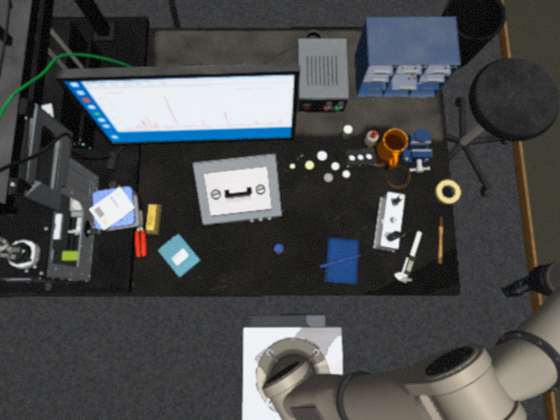

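View pics/side0.png

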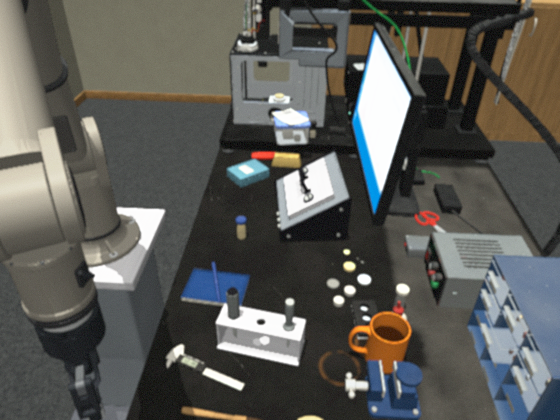

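```bash
cat > h.py <<'E'
import cv2,numpy as np
from station import bot
from scipy.spatial.transform import Rotation as R
def cam(c):
    m=bot.camera_model(c); return m,np.array(m["view"])
def proj(c,P):
    m,V=cam(c); P=np.atleast_2d(P); q=P@V[:3,:3].T+V[:3,3]
    return np.c_[m["cx"]+m["fx"]*q[:,0]/-q[:,2], m["cy"]+m["fy"]*q[:,1]/q[:,2]]
def avg(c,n=4): return np.mean([bot.read_camera(c).astype(float) for _ in range(n)],0).astype(np.uint8)
def crop(im,x0,y0,x1,y1,s): return cv2.resize(im[y0:y1,x0:x1],None,fx=s,fy=s,interpolation=cv2.INTER_CUBIC)
E
python3 - <<'E'
from h import *
t=avg("top");s=avg("side");np.save("t.npy",t);np.save("s.npy",s)
a=crop(t,190,145,290,225,4);b=crop(s,270,145,370,245,4)[:300*4//3]
c=crop(t,360,180,460,260,4) ;d=crop(s,210,280,310,370,4)
H=600;L=np.zeros((600,800,3),np.uint8)
L[:240,:400]=a[:320][:240] if 0 else cv2.resize(a,(400,320))[:240]
# layout: four panels of 400x300
def pan(im,x0,y0): return crop(im,x0,y0,x0+100,y0+75,4)
L[:300,:400]=pan(t,190,150);L[:300,400:]=pan(s,270,150+5)
L[300:,:400]=pan(t,350,185);L[300:,400:]=pan(s,210,285)
cv2.imwrite("pics/z1.png",L[:,:,::-1])
for c in["top","side"]:
  for q in["slot_left","slot_right","cover_handle","cover","driver","stand_hole_1"]:
    print(c,q,[(np.round(d["position"],1).tolist(),round(d["score"],2)) for d in bot.find_in(c,q)][:3])
E
```

```text
top slot_left [([215.0, 193.7], 0.54)]
top slot_right [([259.3, 188.5], 0.62)]
top cover_handle [([238.6, 187.0], 0.73), ([388.2, 225.9], 0.62)]
top cover [([238.0, 193.1], 0.9)]
top driver [([390.6, 237.1], 0.55)]
top stand_hole_1 [([384.0, 220.2], 0.7)]
side slot_left [([256.9, 336.1], 0.17)]
side slot_right []
side cover_handle [([308.9, 192.2], 0.69), ([257.4, 337.1], 0.61)]
side cover [([308.7, 189.6], 0.79)]
side driver [([233.3, 300.6], 0.98)]
side stand_hole_1 [([261.6, 336.0], 0.91)]
```

View pics/z1.png

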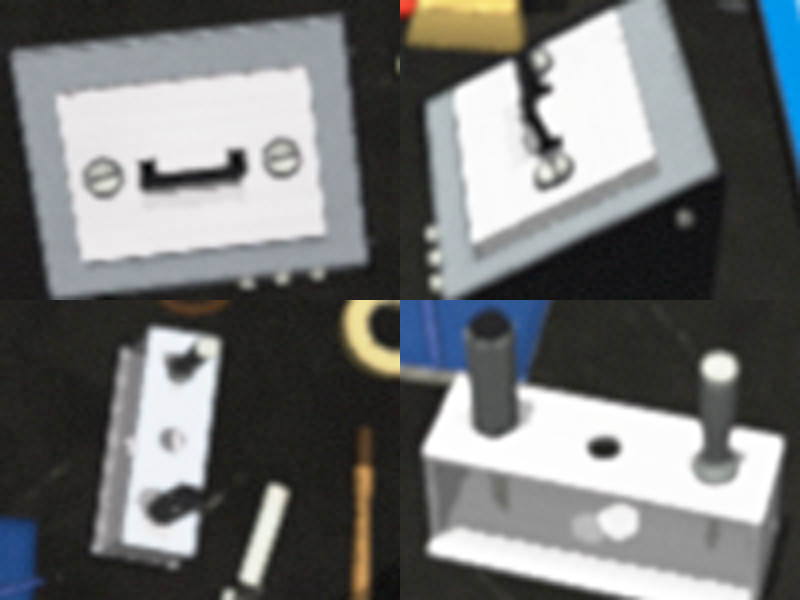

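```bash
cat > fit.py <<'E'
from h import *
from scipy.optimize import least_squares
def z2p(p,o): return (np.array(p,float)+.5)/4-.5+np.array(o)
def fit(obs,tilt,x0):
    # obs list (cam,local pts,px)
    def pose(p): return R.from_euler("z",p[3])*R.from_euler("y",-tilt),p[:3]
    def res(p):
        r,t=pose(p); return np.concatenate([(proj(c,r.apply(L)+t)-px).ravel() for c,L,px in obs])
    s=least_squares(res,x0,loss="soft_l1",x_scale=[.01,.01,.01,.05]); return s.x,res(s.x),pose(s.x)
E
python3 - <<'E'
from fit import *
c=lambda a,b,z:[[a,b,z],[a,-b,z],[-a,-b,z],[-a,b,z]]
Lc=np.array(c(.07,.1,.016)+[[0,.072,.023],[0,-.072,.023]])
ot=z2p([(57,95),(306,67),(326,235),(81,263),(103,178),(283,158)],(190,150))
os=z2p([(217,12),(257,158),(73,242),(52,95),(141,62),(153,168)],(270,155))
for obs in([("top",Lc,ot),("side",Lc,os)],[("top",Lc,ot)],[("side",Lc,os)]):
    x,r,_=fit(obs,np.pi/6,[.6,.1,.1,.1]);print("cover",x.round(4),r.round(1))
Ls=np.array(c(.09,.035,.075)+[[0,0,.075]])
ot=z2p([(148,26),(222,38),(197,257),(122,245),(173,139)],(350,185))
os=z2p([(384,137),(368,222),(24,155),(60,74),(204,147)],(210,285))
for obs in([("top",Ls,ot),("side",Ls,os)],[("top",Ls,ot)],[("side",Ls,os)]):
    x,r,_=fit(obs,0,[.5,-.3,0,-.1]);print("stand",x.round(4),r.round(1))
    print(proj("top",R.from_euler("z",x[3]).apply([[-.06,0,.075],[-.06,0,.152]])+x[:3]),proj("side",R.from_euler("z",x[3]).apply([[-.06,0,.075],[-.06,0,.152]])+x[:3]))
E
```

```text
cover [0.5887 0.1749 0.0872 0.1107] [-0.2 -0.   0.3  0.2 -0.2 -0.1  0.4 -0.3  0.1  0.  -0.2  0.1 -0.2  0.1
 -0.6 -0.5  0.4 -0.   1.2 -0.7 -1.5  0.6  0.4  0.4]
cover [0.5876 0.1746 0.0914 0.1124] [-0.4  0.   0.3  0.1 -0.1 -0.1  0.3 -0.2  0.   0.1 -0.2  0.1]
cover [0.5883 0.1588 0.0974 0.1081] [ 0.1 -0.3 -0.3 -0.4  0.   0.4  1.  -0.8 -1.5  0.4  0.3  0.6]
stand [ 0.4906 -0.3276  0.0009 -0.1479] [-2.   0.4  0.7  0.4  2.3 -0.4 -0.7 -0.5 -0.1  0.2  0.5 -3.1 -1.   1.7
 -0.6  3.2  0.4 -1.   0.6 -0.3]
[[391.10745227 237.74041017]
 [397.81240258 234.03504979]] [[233.74689368 316.36180797]
 [232.17203652 290.57245104]]
stand [ 0.4896 -0.3261  0.0068 -0.1599] [-1.7  0.2  1.1  0.4  2.  -0.2 -1.1 -0.6 -0.1  0.2]
[[390.9233448  237.74800432]
 [397.64923769 234.0254773 ]] [[233.3520573  313.62531555]
 [231.75541404 287.65861721]]
stand [ 0.4901 -0.3222 -0.0052 -0.1373] [ 0.  -3.5 -1.1  1.1 -0.2  3.5  0.4 -0.6  0.6 -0.3]
[[389.14968106 238.20333065]
 [395.70900633 234.5420139 ]] [[233.8896839  316.56899518]
 [232.33400753 290.99219063]]
```

```bash
python3 - <<'E'
from fit import *
import cv2
c=lambda a,b,z:[[a,b,z],[a,-b,z],[-a,-b,z],[-a,b,z]]
Lc=np.array(c(.07,.1,.016)+[[0,.072,.023],[0,-.072,.023]])
ot=z2p([(57,95),(306,67),(326,235),(81,263),(103,178),(283,158)],(190,150))
os=z2p([(217,12),(257,158),(73,242),(52,95),(141,62),(153,168)],(270,155))
k=[0,1,2,5]
x,r,(rr,t)=fit([("top",Lc,ot),("side",Lc[k],os[k])],np.pi/6,[.6,.1,.1,.1]);print("cover",x.round(4),r.round(1))
print("slots",(rr.apply(Lc[4:])+t).round(4))
ot=z2p([(148,26),(222,38),(197,257),(122,245),(173,139)],(350,185))
os=z2p([(384,137),(368,222),(24,155),(60,74),(204,147)],(210,285))
def res(p):
    L=np.array(c(.09,p[4],.075)+[[0,0,.075]]);q=R.from_euler("z",p[3]).apply(L)+p[:3]
    return np.r_[(proj("top",q)-ot).ravel(),(proj("side",q)-os).ravel()]
s=least_squares(res,[.49,-.327,0,-.12,.03],loss="soft_l1");print("stand",s.x.round(4),s.fun.round(1) if 0 else res(s.x).round(1))
p=s.x;h=R.from_euler("z",p[3]).apply([[-.06,0,.075],[0,0,.075],[.06,0,.075],[-.06,0,.147]])+p[:3];print(h.round(4),proj("top",h).round(1),proj("side",h).round(1))
# slot orientation: rectified view of plate at head height, 0.25 mm/px
T=np.load("t.npy")
out=[]
for y0 in(.072,-.072):
    # u to the right = -y (cover), v down = -x
    g=.02; P=rr.apply([[g,y0+g,.023],[g,y0-g,.023],[-g,y0-g,.023],[-g,y0+g,.023]])+t
    for cn,I in(("top",T),("side",np.load("s.npy"))):
        M=cv2.getPerspectiveTransform(proj(cn,P).astype(np.float32),np.float32([[0,0],[300,0],[300,300],[0,300]]))
        out.append(cv2.warpPerspective(I,M,(300,300),flags=cv2.INTER_CUBIC))
L=np.vstack([np.hstack(out[:2]),np.hstack(out[2:])])
S=np.load("s.npy"); d=cv2.resize(S[320:365,215:240],(200,360),interpolation=cv2.INTER_CUBIC)
W=np.zeros((600,800,3),np.uint8);W[:,:600]=L;W[:360,600:]=d
cv2.imwrite("pics/z2.png",W[:,:,::-1])
E
```

```text
cover [0.5887 0.1749 0.0872 0.1097] [-0.2 -0.   0.3  0.2 -0.2 -0.1  0.3 -0.4  0.1  0.  -0.2  0.2 -0.2  0.1
 -0.7 -0.5  0.4 -0.1  0.4  0.4]
slots [[0.5694 0.2452 0.1071]
 [0.5852 0.1021 0.1071]]
stand [ 0.4904 -0.3277  0.0012 -0.1706  0.0294] [ 0.4  0.6 -0.3  0.5 -0.  -0.5  0.4 -0.5 -0.1  0.3  0.1 -0.4 -1.1  0.2
  0.2  0.3  0.2  0.1  0.5 -0.3]
[[ 0.4313 -0.3175  0.0762]
 [ 0.4904 -0.3277  0.0762]
 [ 0.5495 -0.3379  0.0762]
 [ 0.4313 -0.3175  0.1482]] [[390.7 237.7]
 [392.8 219.6]
 [394.9 201.9]
 [397.  234.3]] [[233.8 315.8]
 [261.1 321. ]
 [289.  326.4]
 [232.4 291.8]]
```

View pics/z2.png

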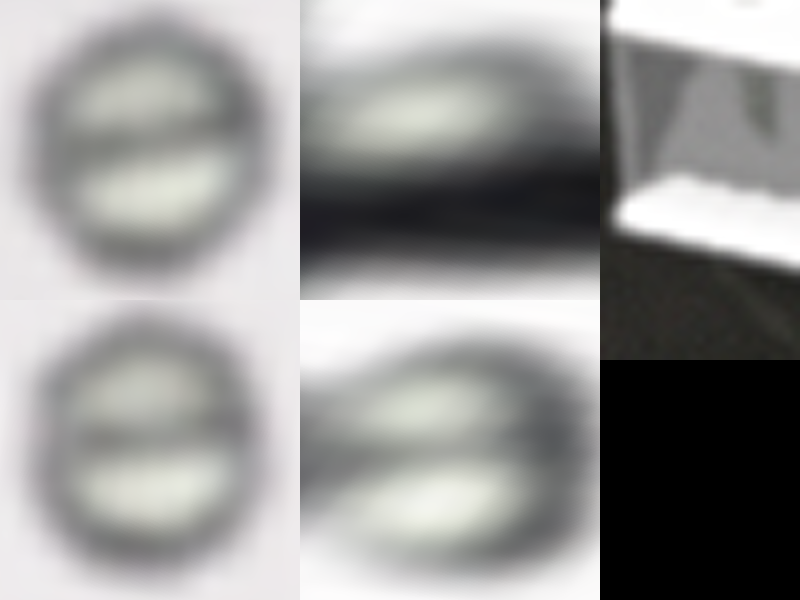

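>>> {"fn": "drive_tool", "kwargs": {"commands": [{"hand": 1, "translation": [148, 295, -5], "angular": [0, 0, -0.604]}, {"hand": 1, "translation": [148, 295, -5], "angular": [0, 0, -0.604]}, {"hand": 1, "translation": [148, 295, -5], "angular": [0, 0, -0.604]}, {"hand": 1, "translation": [148, 295, -5], "angular": [0, 0, -0.604]}, {"hand": 1, "translation": [148, 295, -5], "angular": [0, 0, -0.604]}, {"hand": 1, "translation": [148, 295, -5], "angular": [0, 0, -0.604]}, {"hand": 1, "translation": [148, 295, -5], "angular": [0, 0, -0.604]}, {"hand": 1, "translation": [148, 295, -5], "angular": [0, 0, -0.604]}]}}

```text
t: 3.3
eef_pos: [0.4303, -0.3193, 0.2178]
tool_rot: [0.0, 0.996, -0.087, -0.0]
contact_force: [-1.1, 0.0, 0.8]
gripper_width: 1.0
grasp_force: 0.0
```

>>> {"fn": "drive_tool", "kwargs": {"commands": [{"hand": 1, "translation": [0, 0, -55], "angular": [0, 0, 0]}, {"hand": 1, "translation": [0, 0, -108], "angular": [0, 0, 0]}, {"hand": 1, "translation": [0, 0, -108], "angular": [0, 0, 0]}, {"hand": 0, "translation": [0, 0, -108], "angular": [0, 0, 0]}, {"hand": 0, "translation": [0, 0, -108], "angular": [0, 0, 0]}, {"hand": 0, "translation": [0, 0, -108], "angular": [0, 0, 0]}, {"hand": 0, "translation": [0, 0, -108], "angular": [0, 0, 0]}, {"hand": 0, "translation": [0, 0, -108], "angular": [0, 0, 0]}], "force": 60}}

```text
t: 4.3
eef_pos: [0.4322, -0.3178, 0.1113]
tool_rot: [0.0, 0.996, -0.085, 0.001]
contact_force: [-0.9, 2.0, 7.0]
gripper_width: 0.299
grasp_force: 58.4
```

>>> {"fn": "drive_tool", "kwargs": {"commands": [{"hand": 0, "translation": [0, 0, 50], "angular": [0, 0, 0]}, {"hand": 0, "translation": [0, 0, 100], "angular": [0, 0, 0]}, {"hand": 0, "translation": [20, 60, 140], "angular": [0, 0, 0]}, {"hand": 0, "translation": [40, 100, 140], "angular": [0, 0, 0]}, {"hand": 0, "translation": [40, 100, 140], "angular": [0, 0, 0]}, {"hand": 0, "translation": [40, 100, 140], "angular": [0, 0, 0]}]}}

```text
t: 5.05
eef_pos: [0.4707, -0.2181, 0.2498]
tool_rot: [0.0, 0.996, -0.085, -0.0]
contact_force: [0.6, 0.0, -1.9]
gripper_width: 0.293
grasp_force: 68.3
```

```bash
python3 - <<'E'
from h import *
s=avg("side",3);o=bot.get_obs();p=np.array(o["eef_pos"]);print(p,o["contact_force"],o["gripper_width"],np.round(o["q"],3))
Z=np.array([p+[0,0,-.1],p,p+[0,0,-.04]]);u=proj("side",Z);print(u)
x0,y0=(u[0]-[50,75]).astype(int);print(x0,y0)
cv2.imwrite("pics/d1.png",crop(s,x0,y0,x0+100,y0+100,6)[:,:,::-1])
E
```

```text
[ 0.47018792 -0.21914513  0.24933888] [-0.17442587  0.91733806 -0.13335109] 0.29081365611572807 [ 0.354  0.196 -0.044  1.891  0.011  1.055 -1.439]
[[256.13854253 260.02813317]
 [255.50535587 223.90338858]
 [255.76766321 238.86862093]]
206 185
```

View pics/d1.png

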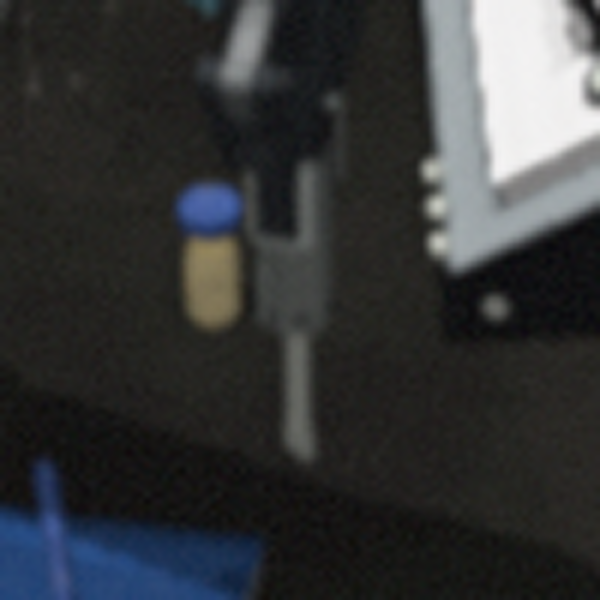

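>>> {"fn": "drive_tool", "kwargs": {"commands": [{"hand": 0, "translation": [-10, 60, 20], "angular": [0, 0, 0.18]}, {"hand": 0, "translation": [-20, 100, 40], "angular": [0, 0, 0.36]}, {"hand": 0, "translation": [-20, 120, 50], "angular": [0, 0, 0.54]}, {"hand": 0, "translation": [-20, 120, 50], "angular": [0, 0, 0.72]}, {"hand": 0, "translation": [-20, 120, 50], "angular": [0, 0, 0.9]}, {"hand": 0, "translation": [-20, 120, 50], "angular": [0, 0, 1.047]}, {"hand": 0, "translation": [-20, 120, 50], "angular": [0, 0, 1.047]}, {"hand": 0, "translation": [-20, 120, 50], "angular": [0, 0, 1.047]}]}}

```text
t: 6.2
eef_pos: [0.4509, -0.0984, 0.2995]
tool_rot: [-0.0, 0.906, 0.422, -0.0]
contact_force: [1.3, 0.4, -0.7]
gripper_width: 0.292
grasp_force: 68.3
```

```bash
cat > look.py <<'E'
from h import *
import sys
n=sys.argv[1]
s=avg("side",3);o=bot.get_obs();p=np.array(o["eef_pos"]);Rt=R.from_quat(np.array(o["tool_rot"])[[1,2,3,0]])
print(p.round(4),Rt.as_matrix().round(3).tolist(),np.round(o["q"],2))
np.save(n+".npy",s)
u=proj("side",p+Rt.apply([0,0,.09]))[0];x0,y0=(u-[20,20]).astype(int);print(x0,y0)
cv2.imwrite(f"pics/{n}.png",crop(s,x0,y0,x0+40,y0+40,10)[:,:,::-1])
E
python3 look.py e1
```

```text
[ 0.4511 -0.098   0.2996] [[0.642, 0.767, -0.0], [0.767, -0.642, 0.0], [-0.0, -0.0, -1.0]] [ 0.27  0.06 -0.2   1.93  0.01  1.15 -0.63]
232 185
```

>>> {"fn": "drive_tool", "kwargs": {"commands": [{"hand": 0, "translation": [0, 0, 0], "angular": [0, 0, 0.18]}, {"hand": 0, "translation": [0, 0, 0], "angular": [0, 0, 0.36]}, {"hand": 0, "translation": [0, 0, 0], "angular": [0, 0, 0.54]}, {"hand": 0, "translation": [0, 0, 0], "angular": [0, 0, 0.72]}, {"hand": 0, "translation": [0, 0, 0], "angular": [0, 0, 0.9]}, {"hand": 0, "translation": [0, 0, 0], "angular": [0, 0, 0.978]}, {"hand": 0, "translation": [0, 0, 0], "angular": [0, 0, 0.978]}, {"hand": 0, "translation": [0, 0, 0], "angular": [0, 0, 0.978]}]}}

```text
t: 7.35
eef_pos: [0.4511, -0.0978, 0.2997]
tool_rot: [0.0, 0.601, 0.799, 0.0]
contact_force: [0.1, -1.2, -1.4]
gripper_width: 0.294
grasp_force: 68.3
```

```bash
python3 look.py e2; python3 - <<'E'
import cv2,numpy as np
from h import *
ims=[cv2.imread(f"pics/{n}.png") for n in("e1","e2")]
cv2.imwrite("pics/e12.png",np.hstack(ims))
E
```

```text
[ 0.4511 -0.0978  0.2997] [[-0.278, 0.96, 0.0], [0.96, 0.278, -0.0], [-0.0, 0.0, -1.0]] [ 0.31  0.06 -0.24  1.93  0.02  1.15  0.34]
232 185
```

View pics/e12.png

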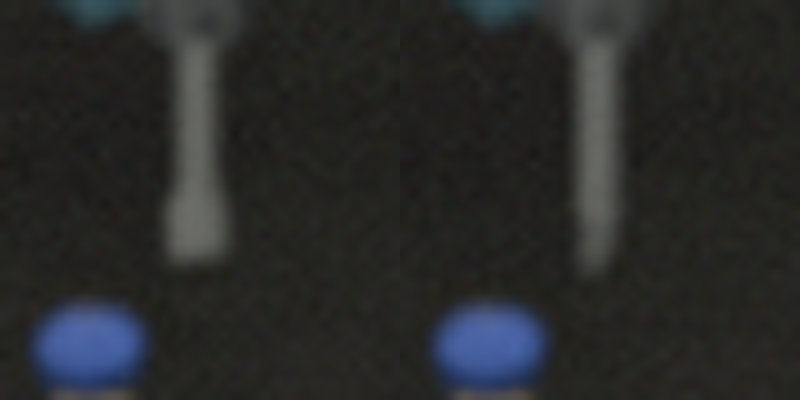

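```bash
cat > blade.py <<'E'
from h import *
from scipy.optimize import least_squares
def sil(p,M,off,ds,x0,y0,S=8,N=40):
    # driver frame in world, blade end at ds ahead of TCP
    yawM=M@R.from_euler("z",off).as_matrix()  # rotates about tool z
    im=np.zeros((N*S,N*S),np.float32)
    def hull(L):
        q=(p+(L@np.diag([1,1,-1])+[0,0,ds])@yawM.T)
        u=(proj("side",q)-[x0,y0]+.5)*S
        cv2.fillConvexPoly(im,cv2.convexHull(np.round(u).astype(np.int32)),1.)
    a=np.linspace(0,2*np.pi,24)
    hull(np.array([[x,y,z] for x in(-.006,.006) for y in(-.001,.001) for z in(0,.014)]))
    hull(np.array([[.004*np.cos(t),.004*np.sin(t),z] for t in a for z in(.014,.066)]))
    im=cv2.GaussianBlur(im,(0,0),.7*S)
    return cv2.resize(im,(N,N),interpolation=cv2.INTER_AREA)
def cost(img,p,M,off,ds=.1023):
    u=proj("side",p+M@[0,0,.09])[0];x0,y0=(u-[20,20]).astype(int)
    g=img[y0:y0+40,x0:x0+40].mean(2).astype(np.float32)
    c0=int(u[0]-x0);best=1e9
    S=sil(p,M,off,ds,x0,y0)
    for dx in np.arange(-1.5,1.6,.25):
      for dy in np.arange(-2,2.1,.5):
        T=cv2.warpAffine(S,np.float32([[1,0,dx],[0,1,dy]]),(40,40))
        a=T[10:30,c0-6:c0+7].ravel();b=g[10:30,c0-6:c0+7].ravel()
        A=np.c_[a,np.ones_like(a)];r=b-A@np.linalg.lstsq(A,b,rcond=None)[0]
        best=min(best,(r**2).mean())
    return best
E
python3 - <<'E'
from blade import *
p1=np.array([.4511,-.098,.2996]);M1=np.array([[.642,.767,0],[.767,-.642,0],[0,0,-1]])
p2=np.array([.4511,-.0978,.2997]);M2=np.array([[-.278,.96,0],[.96,.278,0],[0,0,-1]])
i1,i2=np.load("e1.npy"),np.load("e2.npy")
d=cv2.imread("pics/d1.png");d=cv2.resize(d,(100,100),interpolation=cv2.INTER_AREA);i0=np.zeros((420,560,3),np.uint8);i0[185:285,206:306]=d[:,:,::-1]
p0=np.array([.4702,-.2191,.2493]);a=.1704;M0=np.array([[np.cos(a),-np.sin(a),0],[-np.sin(a),-np.cos(a),0],[0,0,-1]])
for o in range(-90,90,10):
    r=np.deg2rad(o);print(o,[round(float(cost(i,p,M,r)),1) for i,p,M in((i0,p0,M0),(i1,p1,M1),(i2,p2,M2))])
E
```

```text
-90 [62.0, 54.7, 56.2]
-80 [52.2, 76.2, 58.9]
-70 [45.0, 107.2, 58.5]
-60 [46.3, 130.4, 58.9]
-50 [46.2, 137.7, 53.2]
-40 [44.2, 133.0, 41.2]
-30 [43.4, 120.6, 32.8]
-20 [37.1, 88.2, 25.5]
-10 [33.1, 63.3, 18.6]
0 [28.0, 38.4, 19.1]
10 [21.9, 29.3, 22.3]
20 [15.6, 19.3, 13.9]
30 [13.4, 17.9, 12.4]
40 [19.3, 16.9, 17.0]
50 [35.4, 18.0, 23.7]
60 [54.4, 20.2, 35.8]
70 [67.4, 26.7, 47.1]
80 [66.2, 36.6, 56.6]
```

```bash
python3 - <<'E'
from blade import *
p1=np.array([.4511,-.098,.2996]);M1=np.array([[.642,.767,0],[.767,-.642,0],[0,0,-1]])
p2=np.array([.4511,-.0978,.2997]);M2=np.array([[-.278,.96,0],[.96,.278,0],[0,0,-1]])
i1,i2=np.load("e1.npy"),np.load("e2.npy")
d=cv2.imread("pics/d1.png");d=cv2.resize(d,(100,100),interpolation=cv2.INTER_AREA);i0=np.zeros((420,560,3),np.uint8);i0[185:285,206:306]=d[:,:,::-1]
p0=np.array([.4702,-.2191,.2493]);a=.1704;M0=np.array([[np.cos(a),-np.sin(a),0],[-np.sin(a),-np.cos(a),0],[0,0,-1]])
for o in range(14,50,4):
    r=np.deg2rad(o);c=[float(cost(i,p,M,r)) for i,p,M in((i0,p0,M0),(i1,p1,M1),(i2,p2,M2))];print(o,np.round(c,1),round(sum(c),1))
print(bot.get_obs()["eef_pos"])
E
```

```text
14 [18.5 23.5 20.1] 62.1
18 [16.9 22.3 14.5] 53.7
22 [14.4 18.6 12.4] 45.4
26 [13.3 17.7 11.1] 42.1
30 [13.4 17.9 12.4] 43.7
34 [14.6 17.9 12.5] 45.0
38 [16.8 17.5 14.5] 48.9
42 [23.1 17.2 17. ] 57.3
46 [29.  17.4 21.2] 67.6
[ 0.45112319 -0.09777566  0.29971489]
```

>>> {"fn": "drive_tool", "kwargs": {"commands": [{"hand": 0, "translation": [-5, -60, 0], "angular": [0, 0, 0]}, {"hand": 0, "translation": [-10, -120, -20], "angular": [0, 0, 0]}, {"hand": 0, "translation": [-15, -175, -60], "angular": [0, 0, 0]}, {"hand": 0, "translation": [-19, -220, -80], "angular": [0, 0, 0]}, {"hand": 0, "translation": [-19, -220, -80], "angular": [0, 0, 0]}, {"hand": 0, "translation": [-19, -220, -80], "angular": [0, 0, 0]}]}}

```text
t: 8.25
eef_pos: [0.4325, -0.3172, 0.2197]
tool_rot: [-0.0, 0.6, 0.8, 0.0]
contact_force: [0.1, 0.9, -1.3]
gripper_width: 0.293
grasp_force: 68.3
```

```bash
python3 look.py f1; python3 - <<'E'
from h import *
s=np.load("f1.npy");cv2.imwrite("pics/f1z.png",crop(s,205,260,305,335,6)[:,:,::-1]);print(bot.get_obs()["eef_pos"])
E
```

```text
[ 0.4331 -0.3165  0.2205] [[-0.281, 0.96, 0.001], [0.96, 0.281, -0.0], [-0.001, 0.001, -1.0]] [ 0.56  0.25 -0.05  1.89  0.01  1.    0.79]
213 277
[ 0.43311687 -0.31650314  0.22051844]
```

View pics/f1z.png

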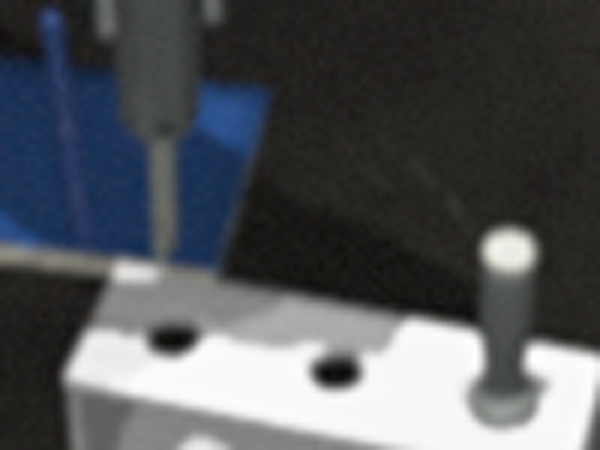

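>>> {"fn": "drive_tool", "kwargs": {"commands": [{"hand": 0, "translation": [-1, -1, -50], "angular": [0, 0, 0]}, {"hand": 0, "translation": [-1, -1, -90], "angular": [0, 0, 0]}, {"hand": 0, "translation": [-1, -1, -107], "angular": [0, 0, 0]}, {"hand": 0, "translation": [-1, -1, -108], "angular": [0, 0, 0]}, {"hand": 0, "translation": [-1, -1, -108], "angular": [0, 0, 0]}]}}

```text
t: 9.02
eef_pos: [0.4323, -0.3192, 0.1131]
tool_rot: [0.001, 0.6, 0.8, 0.0]
contact_force: [0.6, 0.7, -1.3]
gripper_width: 0.289
grasp_force: 73.7
```

Now open, rotate by −28°, lower slightly, regrip on the flats.

>>> {"fn": "drive_tool", "kwargs": {"commands": [{"hand": 0.7, "translation": [0, 0, -1], "angular": [0, 0, 0]}, {"hand": 0.7, "translation": [0, 0, -1], "angular": [0, 0, 0]}, {"hand": 0.7, "translation": [0, 0, -1], "angular": [0, 0, -0.16]}, {"hand": 0.7, "translation": [0, 0, -1], "angular": [0, 0, -0.33]}, {"hand": 0.7, "translation": [0, 0, -1], "angular": [0, 0, -0.49]}, {"hand": 0.7, "translation": [0, 0, -1], "angular": [0, 0, -0.49]}, {"hand": 0, "translation": [0, 0, -1], "angular": [0, 0, -0.49]}, {"hand": 0, "translation": [0, 0, -1], "angular": [0, 0, -0.49]}, {"hand": 0, "translation": [0, 0, -1], "angular": [0, 0, -0.49]}, {"hand": 0, "translation": [0, 0, -1], "angular": [0, 0, -0.49]}], "force": 90}}

```text
t: 10.28
eef_pos: [0.4312, -0.319, 0.111]
tool_rot: [0.0, 0.776, 0.63, 0.0]
contact_force: [-1.1, -1.1, 4.1]
gripper_width: 0.263
grasp_force: 88.0
```

```bash
cat > tgt.py <<'E'
from h import *
Rc=R.from_euler("z",.110)*R.from_euler("y",-np.pi/6); Tc=np.array([.5887,.1749,.0872])
SL={"L":Tc+Rc.apply([0,.072,.023]),"R":Tc+Rc.apply([0,-.072,.023])}
def tool(alpha):  # tool x along cover y turned by alpha about normal, tool z=-n
    n=np.array([0,0,1.]);x=np.array([-np.sin(alpha),np.cos(alpha),0]);z=-n
    return Rc*R.from_matrix(np.c_[x,np.cross(z,x),z])
def delta(p,Rt):
    o=bot.get_obs();c=R.from_quat(np.array(o["tool_rot"])[[1,2,3,0]])
    print("from",np.round(o["eef_pos"],4),"q",np.round(o["q"],2),"d_mm",((p-o["eef_pos"])*1000).round(1),"rot",(Rt*c.inv()).as_rotvec().round(4))
def slot(s,alpha,h,L=.102):
    Rt=tool(alpha); delta(SL[s]+Rc.apply([0,0,h+L]),Rt)
E
python3 -c "
from tgt import *
slot('L',.17,.03);print(SL,Rc.apply([0,0,1]))"
```

```text
from [ 0.4312 -0.319   0.111 ] q [ 0.47  0.39  0.06  1.99 -0.03  0.76  0.35] d_mm [ 72.5 556.9 110.4] rot [-0.0702 -0.5235  0.4756]
{'L': array([0.56936547, 0.24520239, 0.10711858]), 'R': array([0.58517354, 0.10207271, 0.10711858])} [-0.49697805 -0.05488915  0.8660254 ]
```

>>> {"fn": "drive_tool", "kwargs": {"commands": [{"hand": 0, "translation": [0, 0, 50], "angular": [0, 0, 0]}, {"hand": 0, "translation": [0, 0, 110], "angular": [0, 0, 0]}, {"hand": 0, "translation": [0, 50, 145], "angular": [-0.01, -0.09, 0.08]}, {"hand": 0, "translation": [0, 110, 160], "angular": [-0.02, -0.18, 0.16]}, {"hand": 0, "translation": [10, 170, 165], "angular": [-0.036, -0.27, 0.24]}, {"hand": 0, "translation": [20, 230, 165], "angular": [-0.048, -0.36, 0.32]}, {"hand": 0, "translation": [30, 290, 165], "angular": [-0.06, -0.45, 0.4]}, {"hand": 0, "translation": [40, 350, 165], "angular": [-0.07, -0.5235, 0.4756]}, {"hand": 0, "translation": [50, 410, 165], "angular": [-0.07, -0.5235, 0.4756]}, {"hand": 0, "translation": [60, 470, 165], "angular": [-0.07, -0.5235, 0.4756]}, {"hand": 0, "translation": [68, 530, 150], "angular": [-0.07, -0.5235, 0.4756]}, {"hand": 0, "translation": [72, 557, 125], "angular": [-0.07, -0.5235, 0.4756]}]}}

```text
t: 11.78
eef_pos: [0.5023, 0.2294, 0.2414]
tool_rot: [0.188, 0.581, 0.772, 0.176]
contact_force: [0.5, -2.1, -1.7]
gripper_width: 0.267
grasp_force: 88.9
```

>>> {"fn": "drive_tool", "kwargs": {"commands": [{"hand": 0, "translation": [0, 0, 0], "angular": [0, 0, 0]}, {"hand": 0, "translation": [0, 0, 0], "angular": [0, 0, 0]}]}}

```text
t: 12.02
eef_pos: [0.5012, 0.2265, 0.24]
tool_rot: [0.187, 0.581, 0.772, 0.174]
contact_force: [0.4, -0.3, -1.4]
gripper_width: 0.261
grasp_force: 88.9
```

```bash
python3 - <<'E'
from tgt import *
slot("L",.17,.03)
o=bot.get_obs();c=R.from_quat(np.array(o["tool_rot"])[[1,2,3,0]]);p=np.array(o["eef_pos"])
tip=p+c.apply([0,0,.102]);print("tip",tip.round(4),o["contact_force"])
t=avg("top",3);s=avg("side",3);np.save("t2.npy",t);np.save("s2.npy",s)
W=np.zeros((600,800,3),np.uint8)
for k,(cn,I) in enumerate((("top",t),("side",s))):
    u=proj(cn,tip)[0];v=proj(cn,SL["L"])[0];x0,y0=(u-[33,50]).astype(int);print(cn,u,v,x0,y0)
    W[:,400*k:400*k+400]=crop(I,x0,y0,x0+66,y0+100,6)[:600,:400] if 0 else cv2.resize(I[y0:y0+100,x0:x0+66],(400,600),interpolation=cv2.INTER_CUBIC)
cv2.imwrite("pics/g1.png",W[:,:,::-1])
E
```

```text
from [0.5012 0.2265 0.24  ] q [ 0.11  0.11 -0.86  2.16  0.73  0.59 -0.99] d_mm [  2.5  11.4 -18.6] rot [ 0.0045 -0.0062  0.0006]
tip [0.5514 0.2317 0.1514] [ 0.36488572 -0.34999916 -1.36408235]
top [217.61876376 196.24714708] [215.49273983 194.16077393] 184 146
side [297.95011127 160.00443796] [303.36100758 170.75350857] 264 110
```

View pics/g1.png

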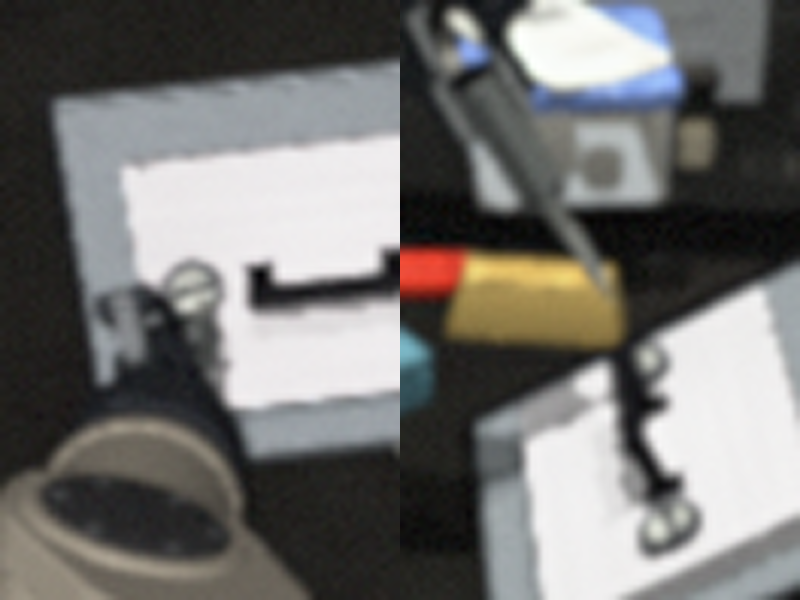

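>>> {"fn": "drive_tool", "kwargs": {"commands": [{"hand": 0, "translation": [2.5, 11.5, -18.5], "angular": [0.0045, -0.006, 0]}, {"hand": 0, "translation": [2.5, 11.5, -18.5], "angular": [0.0045, -0.006, 0]}, {"hand": 0, "translation": [2.5, 11.5, -18.5], "angular": [0.0045, -0.006, 0]}]}}

```text
t: 12.7
eef_pos: [0.5043, 0.2387, 0.2227]
tool_rot: [0.189, 0.581, 0.771, 0.178]
contact_force: [0.1, -0.2, -1.1]
gripper_width: 0.261
grasp_force: 88.8
```

```bash
python3 - <<'E'
from tgt import *
slot("L",.17,.03);slot("L",.17,.006);slot("L",.17,-.005)
E
```

```text
from [0.5043 0.2387 0.2227] q [ 0.06  0.16 -0.84  2.17  0.84  0.58 -1.13] d_mm [-0.5 -0.8 -1.3] rot [-0.0009  0.0017  0.0006]
from [0.5043 0.2387 0.2227] q [ 0.06  0.16 -0.84  2.17  0.84  0.58 -1.13] d_mm [ 11.4   0.5 -22.1] rot [-0.0009  0.0017  0.0006]
from [0.5043 0.2387 0.2227] q [ 0.06  0.16 -0.84  2.17  0.84  0.58 -1.13] d_mm [ 16.9   1.1 -31.6] rot [-0.0009  0.0017  0.0006]
```

>>> {"fn": "drive_tool", "kwargs": {"commands": [{"hand": 0, "translation": [11.4, 0.5, -22.1], "angular": [0, 0.0017, 0]}, {"hand": 0, "translation": [11.4, 0.5, -22.1], "angular": [0, 0.0017, 0]}, {"hand": 0, "translation": [14.4, 0.8, -27.3], "angular": [0, 0.0017, 0]}, {"hand": 0, "translation": [16, 1, -30], "angular": [0, 0.0017, 0]}, {"hand": 0, "translation": [16, 1, -30], "angular": [0, 0.0017, 0]}]}}

```text
t: 13.32
eef_pos: [0.5199, 0.2398, 0.1921]
tool_rot: [0.188, 0.581, 0.771, 0.178]
contact_force: [-1.1, 0.8, -2.3]
gripper_width: 0.265
grasp_force: 88.7
```

```bash
python3 - <<'E'
from tgt import *
slot("L",.17,-.005); o=bot.get_obs();print("F in cover",Rc.inv().apply(o["contact_force"]).round(1),"M",Rc.inv().apply(o["torque"]).round(2))
c=R.from_quat(np.array(o["tool_rot"])[[1,2,3,0]]);print("tip in slot mm",(Rc.inv().apply(np.array(o["eef_pos"])+c.apply([0,0,.102])-SL["L"])*1000).round(1))
E
```

```text
from [0.5199 0.2398 0.1921] q [ 0.01  0.24 -0.8   2.18  0.98  0.57 -1.25] d_mm [ 1.3  0.1 -0.9] rot [-0.0008 -0.0006  0.0005]
F in cover [-2.   0.9 -1.5] M [-0.01  1.09  0.  ]
tip in slot mm [-0.7  0.1 -3.6]
```

>>> {"fn": "drive_tool", "kwargs": {"commands": [{"hand": 0, "translation": [1.7, 0.1, -2.2], "angular": [0, 0, 0]}, {"hand": 0, "translation": [2.2, 0.1, -3.2], "angular": [0, 0, 0]}, {"hand": 0, "translation": [2.2, 0.1, -3.2], "angular": [0, 0, 0]}]}}

```text
t: 13.7
eef_pos: [0.5213, 0.2409, 0.1905]
tool_rot: [0.189, 0.581, 0.772, 0.178]
contact_force: [-19.5, -5.6, 21.4]
gripper_width: 0.266
grasp_force: 92.4
```

```bash
cat >> tgt.py <<'E'
def rep(s,alpha):
    slot(s,alpha,-.005); o=bot.get_obs();print("F",Rc.inv().apply(o["contact_force"]).round(1),"M",Rc.inv().apply(o["torque"]).round(2),"grip",o["gripper_width"])
    c=R.from_quat(np.array(o["tool_rot"])[[1,2,3,0]]);print("tip in slot mm",(Rc.inv().apply(np.array(o["eef_pos"])+c.apply([0,0,.102])-SL[s])*1000).round(1))
    m=(Rc.inv()*c).as_matrix()[:,0];print("alpha",np.arctan2(-m[0],m[1]).round(3))
E
python3 -c "
from tgt import *
rep('L',.17)"
```

```text
from [0.5213 0.2409 0.1905] q [ 0.01  0.24 -0.79  2.18  1.    0.57 -1.26] d_mm [-0.1 -1.   0.6] rot [ 0.0001  0.0017 -0.0005]
F [-6.6 -3.4 28.5] M [-1.1   2.67 -0.  ] grip 0.26587585844805917
tip in slot mm [ 0.1  1.  -5.7]
alpha 0.171
```

>>> {"fn": "drive_tool", "kwargs": {"commands": [{"hand": 0, "translation": [-0.5, -0.5, 0.9], "angular": [0, 0, 0]}, {"hand": 0, "translation": [-0.5, -0.5, 0.9], "angular": [-0.0895, -0.0099, 0.156]}, {"hand": 0, "translation": [-0.5, -0.5, 0.9], "angular": [-0.179, -0.0198, 0.312]}, {"hand": 0, "translation": [-0.5, -0.5, 0.9], "angular": [-0.268, -0.0296, 0.468]}, {"hand": 0, "translation": [-0.5, -0.5, 0.9], "angular": [-0.358, -0.0395, 0.624]}, {"hand": 0, "translation": [-0.5, -0.5, 0.9], "angular": [-0.447, -0.0494, 0.779]}, {"hand": 0, "translation": [-0.5, -0.5, 0.9], "angular": [-0.537, -0.0593, 0.935]}, {"hand": 0, "translation": [-0.5, -0.5, 0.9], "angular": [-0.626, -0.0692, 1.091]}, {"hand": 0, "translation": [-0.5, -0.5, 0.9], "angular": [-0.696, -0.0768, 1.212]}, {"hand": 0, "translation": [-0.5, -0.5, 0.9], "angular": [-0.696, -0.0768, 1.212]}]}}

```text
t: 14.95
eef_pos: [0.5223, 0.2394, 0.1914]
tool_rot: [0.259, -0.052, 0.964, 0.013]
contact_force: [-10.8, -5.2, 13.9]
gripper_width: 0.259
grasp_force: 91.4
```

```bash
python3 -c "
from tgt import *
rep('L',1.7)"
```

```text
from [0.5223 0.2394 0.1914] q [ 0.15  0.29 -0.96  2.17  1.06  0.63  0.1 ] d_mm [-1.1  0.5 -0.3] rot [-0.0629 -0.0049  0.1135]
F [-2.9 -4.  17.8] M [-1.21  1.29 -0.08] grip 0.2593099835155155
tip in slot mm [ 1.3 -0.9 -5.3]
alpha 1.57
```

>>> {"fn": "drive_tool", "kwargs": {"commands": [{"hand": 0, "translation": [-0.5, 0.3, 0], "angular": [-0.05, -0.0055, 0.0866]}, {"hand": 0, "translation": [-0.5, 0.3, 0], "angular": [-0.0745, -0.0082, 0.13]}, {"hand": 0, "translation": [-0.5, 0.3, 0], "angular": [-0.0745, -0.0082, 0.13]}]}}

```text
t: 15.32
eef_pos: [0.5222, 0.2394, 0.1915]
tool_rot: [0.26, -0.124, 0.958, -0.006]
contact_force: [-7.7, -3.6, 13.0]
gripper_width: 0.265
grasp_force: 90.9
```

```bash
python3 -c "
from tgt import *
rep('L',1.8)"
```

```text
from [0.5222 0.2394 0.1915] q [ 0.17  0.29 -0.98  2.17  1.07  0.63  0.24] d_mm [-1.   0.5 -0.3] rot [-0.0383 -0.002   0.0715]
F [-0.4 -2.8 15.3] M [-1.23  0.97 -0.15] grip 0.2652030352234527
tip in slot mm [ 1.2 -0.9 -5.2]
alpha 1.719
```

>>> {"fn": "drive_tool", "kwargs": {"commands": [{"hand": 0, "translation": [-0.3, 0.3, 0], "angular": [-0.035, -0.0038, 0.0606]}, {"hand": 0, "translation": [-0.3, 0.3, 0], "angular": [-0.035, -0.0038, 0.0606]}, {"hand": 0, "translation": [-0.3, 0.3, 0], "angular": [-0.035, -0.0038, 0.0606]}]}}

```text
t: 15.7
eef_pos: [0.5221, 0.2395, 0.1914]
tool_rot: [0.259, -0.157, 0.953, -0.015]
contact_force: [-7.6, -3.9, 11.9]
gripper_width: 0.263
grasp_force: 90.7
```

```bash
python3 -c "
from tgt import *
rep('L',1.8)"
```

```text
from [0.5221 0.2395 0.1914] q [ 0.17  0.3  -0.99  2.17  1.07  0.64  0.31] d_mm [-0.9  0.4 -0.3] rot [-0.0033  0.0019  0.0117]
F [-0.9 -3.1 14.3] M [-1.25  0.74 -0.05] grip 0.26330014632551624
tip in slot mm [ 1.1 -0.8 -5.2]
alpha 1.788
```

>>> {"fn": "drive_tool", "kwargs": {"commands": [{"hand": 0, "translation": [-0.3, 0.3, 0], "angular": [-0.04, -0.0044, 0.0693]}, {"hand": 0, "translation": [-0.3, 0.3, 0], "angular": [-0.04, -0.0044, 0.0693]}, {"hand": 0, "translation": [-0.3, 0.3, 0], "angular": [-0.04, -0.0044, 0.0693]}]}}

```text
t: 16.08
eef_pos: [0.522, 0.2396, 0.1915]
tool_rot: [0.259, -0.195, 0.946, -0.026]
contact_force: [-7.0, -5.4, 10.5]
gripper_width: 0.267
grasp_force: 90.5
```

```bash
python3 -c "
from tgt import *
rep('L',1.8)"
```

```text
from [0.522  0.2396 0.1915] q [ 0.18  0.3  -1.    2.17  1.08  0.64  0.39] d_mm [-0.9  0.3 -0.3] rot [ 0.0369  0.0063 -0.0571]
F [-1.3 -4.6 12.9] M [-1.31  0.56 -0.04] grip 0.2667392239068138
tip in slot mm [ 1.1 -0.8 -5.1]
alpha 1.868
```

>>> {"fn": "drive_tool", "kwargs": {"commands": [{"hand": 0, "translation": [-15, -1.6, 26], "angular": [0, 0, 0]}, {"hand": 0, "translation": [-33, -3.6, 57], "angular": [0.09, 0.01, -0.156]}, {"hand": 0, "translation": [-33, -3.6, 57], "angular": [0.179, 0.0198, -0.312]}, {"hand": 0, "translation": [-28, -53.6, 57], "angular": [0.268, 0.0296, -0.468]}, {"hand": 0, "translation": [-23, -100, 57], "angular": [0.358, 0.0395, -0.624]}, {"hand": 0, "translation": [-17, -147, 57], "angular": [0.447, 0.0494, -0.779]}, {"hand": 0, "translation": [-17, -147, 57], "angular": [0.537, 0.0593, -0.935]}, {"hand": 0, "translation": [-17, -147, 57], "angular": [0.626, 0.0692, -1.091]}, {"hand": 0, "translation": [-17, -147, 57], "angular": [0.716, 0.0791, -1.247]}, {"hand": 0, "translation": [-17, -147, 57], "angular": [0.805, 0.089, -1.403]}, {"hand": 0, "translation": [-17, -147, 57], "angular": [0.904, 0.0999, -1.576]}, {"hand": 0, "translation": [-17, -147, 57], "angular": [0.904, 0.0999, -1.576]}]}}

```text
t: 17.58
eef_pos: [0.5041, 0.0935, 0.2474]
tool_rot: [0.177, 0.626, 0.736, 0.188]
contact_force: [1.3, 0.0, -1.5]
gripper_width: 0.264
grasp_force: 89.5
```

```bash
python3 - <<'E'
from tgt import *
t=avg("top",4);np.save("t3.npy",t);s=avg("side",4);np.save("s3.npy",s)
rep("R",.05);slot("R",.05,.025)
out=[]
for k in("L","R"):
  for cn,I in(("top",t),("side",s)):
    g=.025;P=SL[k]+Rc.apply([[g,g,0],[g,-g,0],[-g,-g,0],[-g,g,0]])
    M=cv2.getPerspectiveTransform(proj(cn,P).astype(np.float32),np.float32([[0,0],[300,0],[300,300],[0,300]]))
    out.append(cv2.warpPerspective(I,M,(300,300),flags=cv2.INTER_CUBIC))
cv2.imwrite("pics/k1.png",np.vstack([np.hstack(out[:2]),np.hstack(out[2:])])[:,:,::-1])
E
```

```text
from [0.5038 0.0935 0.247 ] q [ 0.62 -0.01 -0.98  2.24  0.28  0.41 -0.42] d_mm [ 33.2   3.2 -55.9] rot [-0.0002 -0.0008 -0.0005]
F [-1.1 -0.1 -0.2] M [-0.02  0.73  0.02] grip 0.2646565230135662
tip in slot mm [-1.   0.5 60. ]
alpha 0.05
from [0.5038 0.0935 0.247 ] q [ 0.62 -0.01 -0.98  2.24  0.28  0.41 -0.42] d_mm [ 18.2   1.6 -29.9] rot [-0.0002 -0.0008 -0.0005]
```

View pics/k1.png

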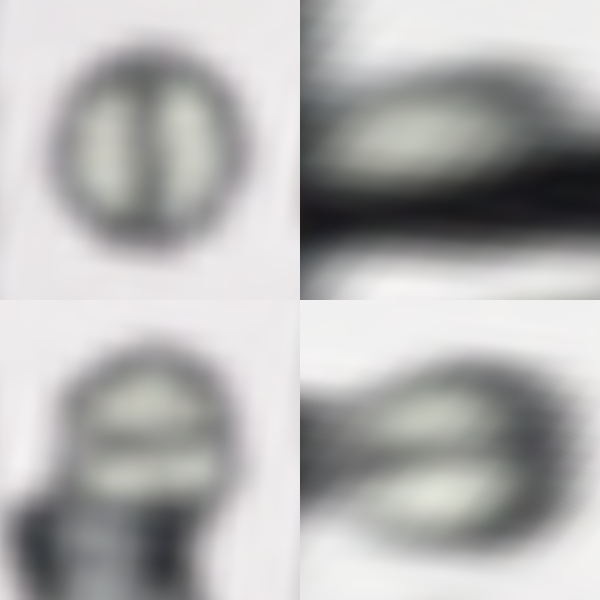

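>>> {"fn": "drive_tool", "kwargs": {"commands": [{"hand": 0, "translation": [18, 1.6, -30], "angular": [-0.025, -0.003, 0.043]}, {"hand": 0, "translation": [27.7, 2.6, -46.4], "angular": [-0.025, -0.003, 0.043]}, {"hand": 0, "translation": [27.7, 2.6, -46.4], "angular": [-0.025, -0.003, 0.043]}, {"hand": 0, "translation": [30.2, 2.9, -50.7], "angular": [-0.025, -0.003, 0.043]}, {"hand": 0, "translation": [32.2, 3.1, -54.2], "angular": [-0.025, -0.003, 0.043]}, {"hand": 0, "translation": [32.2, 3.1, -54.2], "angular": [-0.025, -0.003, 0.043]}]}}

```text
t: 18.73
eef_pos: [0.5357, 0.0962, 0.1927]
tool_rot: [0.182, 0.608, 0.751, 0.184]
contact_force: [-0.9, -0.8, -2.1]
gripper_width: 0.265
grasp_force: 89.4
```

```bash
python3 -c "
from tgt import *
rep('R',.1)"
```

```text
from [0.5357 0.0962 0.1927] q [ 0.48  0.18 -0.91  2.25  0.83  0.38 -0.89] d_mm [ 1.3  0.5 -1.6] rot [ 0.0001 -0.0008  0.0011]
F [-1.9 -0.7 -1.3] M [-0.12  1.03 -0.02] grip 0.2647418736232159
tip in slot mm [-0.4 -0.4 -2.9]
alpha 0.099
```

In the slot mouth without contact; seat it.

>>> {"fn": "drive_tool", "kwargs": {"commands": [{"hand": 0, "translation": [1.3, 0.5, -1.6], "angular": [0, 0, 0]}, {"hand": 0, "translation": [1.9, 0.5, -2.6], "angular": [0, 0, 0]}, {"hand": 0, "translation": [2.0, 0.5, -2.8], "angular": [0, 0, 0]}]}}

```text
t: 19.1
eef_pos: [0.5375, 0.0969, 0.1906]
tool_rot: [0.183, 0.608, 0.751, 0.183]
contact_force: [-18.1, -3.1, 19.5]
gripper_width: 0.263
grasp_force: 92.7
```

```bash
python3 -c "
from tgt import *
rep('R',.1)"
```

```text
from [0.5375 0.0969 0.1906] q [ 0.47  0.19 -0.9   2.25  0.85  0.38 -0.91] d_mm [-0.5 -0.2  0.5] rot [ 0.0018 -0.0001  0.001 ]
F [-6.1 -1.1 26. ] M [-0.48  2.5  -0.04] grip 0.2625814580850823
tip in slot mm [ 0.2 -0.1 -5.7]
alpha 0.1
```

>>> {"fn": "drive_tool", "kwargs": {"commands": [{"hand": 0, "translation": [-0.4, -0.2, 0.7], "angular": [-0.0895, -0.0099, 0.156]}, {"hand": 0, "translation": [-0.4, -0.2, 0.7], "angular": [-0.179, -0.0198, 0.312]}, {"hand": 0, "translation": [-0.4, -0.2, 0.7], "angular": [-0.268, -0.0296, 0.468]}, {"hand": 0, "translation": [-0.4, -0.2, 0.7], "angular": [-0.358, -0.0395, 0.624]}, {"hand": 0, "translation": [-0.4, -0.2, 0.7], "angular": [-0.447, -0.0494, 0.779]}, {"hand": 0, "translation": [-0.4, -0.2, 0.7], "angular": [-0.537, -0.0593, 0.935]}, {"hand": 0, "translation": [-0.4, -0.2, 0.7], "angular": [-0.626, -0.0692, 1.091]}, {"hand": 0, "translation": [-0.4, -0.2, 0.7], "angular": [-0.716, -0.0791, 1.247]}, {"hand": 0, "translation": [-0.4, -0.2, 0.7], "angular": [-0.805, -0.089, 1.403]}, {"hand": 0, "translation": [-0.4, -0.2, 0.7], "angular": [-0.87, -0.096, 1.516]}, {"hand": 0, "translation": [-0.4, -0.2, 0.7], "angular": [-0.87, -0.096, 1.516]}, {"hand": 0, "translation": [-0.4, -0.2, 0.7], "angular": [-0.87, -0.096, 1.516]}]}}

```text
t: 20.6
eef_pos: [0.5386, 0.0962, 0.1917]
tool_rot: [0.259, -0.186, 0.948, -0.023]
contact_force: [-5.4, -3.3, 8.7]
gripper_width: 0.263
grasp_force: 91.3
```

```bash
python3 -c "
from tgt import *
rep('R',1.85)"
```

```text
from [0.5386 0.0962 0.1917] q [ 0.73  0.29 -1.21  2.24  1.03  0.49  0.7 ] d_mm [-1.6  0.6 -0.6] rot [0.0017 0.0019 0.0023]
F [-0.7 -2.7 10.4] M [-0.86  0.79 -0.12] grip 0.26264396556570707
tip in slot mm [ 1.8 -1.  -5.3]
alpha 1.849
```

>>> {"fn": "drive_tool", "kwargs": {"commands": [{"hand": 0, "translation": [-15, -1.6, 26], "angular": [0, 0, 0]}, {"hand": 0, "translation": [-35, -3.8, 60], "angular": [0, 0, 0]}, {"hand": 0, "translation": [-45, -50, 80], "angular": [0, 0, 0]}, {"hand": 0, "translation": [-55, -110, 80], "angular": [0, 0, 0]}, {"hand": 0, "translation": [-65, -170, 80], "angular": [0, 0, 0]}, {"hand": 0, "translation": [-65, -170, 80], "angular": [0, 0, 0]}, {"hand": 0, "translation": [-65, -170, 80], "angular": [0, 0, 0]}]}}

```text
t: 21.48
eef_pos: [0.4728, -0.0715, 0.2709]
tool_rot: [0.258, -0.188, 0.947, -0.023]
contact_force: [0.2, -0.5, -1.4]
gripper_width: 0.263
grasp_force: 89.9
```

```bash
python3 - <<'E'
from tgt import *
t=avg("top",4);s=avg("side",4);np.save("t4.npy",t)
out=[]
for k in("L","R"):
  for cn,I in(("top",t),("side",s)):
    g=.025;P=SL[k]+Rc.apply([[g,g,0],[g,-g,0],[-g,-g,0],[-g,g,0]])
    M=cv2.getPerspectiveTransform(proj(cn,P).astype(np.float32),np.float32([[0,0],[300,0],[300,300],[0,300]]))
    out.append(cv2.warpPerspective(I,M,(300,300),flags=cv2.INTER_CUBIC))
cv2.imwrite("pics/k2.png",np.vstack([np.hstack(out[:2]),np.hstack(out[2:])])[:,:,::-1])
a=np.deg2rad(140);x=np.array([np.cos(a),np.sin(a),0]);z=np.array([0,0,-1.])
delta(np.array([.4312,-.3190,.222]),R.from_matrix(np.c_[x,np.cross(z,x),z]))
E
```

```text
from [ 0.4729 -0.0695  0.2695] q [ 1.   -0.13 -0.81  2.26 -0.49  0.51  2.51] d_mm [ -41.7 -249.5  -47.5] rot [ 0.23    0.4967 -1.0639]
```

View pics/k2.png

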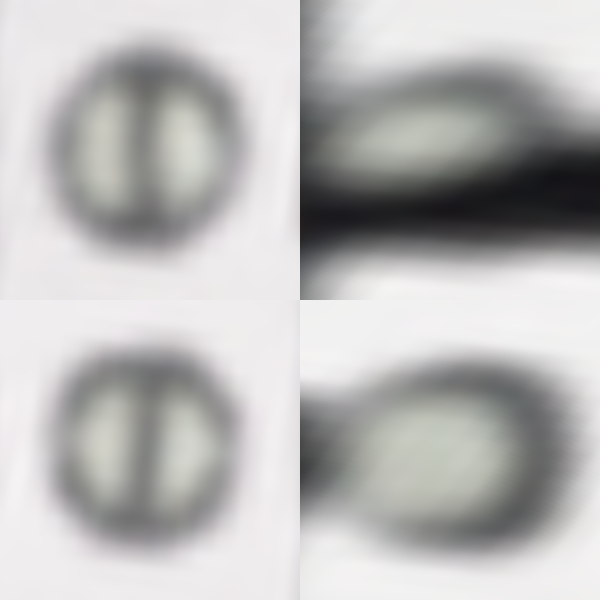

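```bash
python3 - <<'E'
from tgt import *
t=np.load("t4.npy");t0=np.load("t.npy");t3=np.load("t3.npy")
def ang(I,k):
    g=.016;P=SL[k]+Rc.apply([[g,g,0],[g,-g,0],[-g,-g,0],[-g,g,0]])
    M=cv2.getPerspectiveTransform(proj("top",P).astype(np.float32),np.float32([[0,0],[160,0],[160,160],[0,160]]))
    W=cv2.warpPerspective(I,M,(160,160),flags=cv2.INTER_CUBIC).mean(2)
    yy,xx=np.mgrid[:160,:160];best=None
    for cx in range(70,92,2):
     for cy in range(66,92,2):
      for a in np.arange(-20,130,1.):
        r=np.deg2rad(a);u=(xx-cx)*np.cos(r)-(yy-cy)*np.sin(r);v=(xx-cx)*np.sin(r)+(yy-cy)*np.cos(r)
        m=(np.abs(u)<42)&(np.abs(v)<10);b=(np.abs(u)<32)&(np.abs(v)>18)&(np.abs(v)<38)
        s=W[b].mean()-W[m].mean()
        if best is None or s>best[0]: best=(s,a,cx,cy)
    return best
for n,I in(("start",t0),("now",t)):
    for k in"LR": print(n,k,ang(I,k))
E
```

```text
start L (np.float64(54.63722503513097), np.float64(11.0), 78, 74)
start R (np.float64(50.6080764114065), np.float64(8.0), 82, 72)
now L (np.float64(55.866515342158124), np.float64(90.0), 74, 74)
now R (np.float64(57.70230731802573), np.float64(85.0), 76, 76)
```

```bash
python3 -c "
from tgt import *
slot('R',1.75,.06);slot('R',1.75,-.0055)"
```

```text
from [ 0.4729 -0.0695  0.2695] q [ 1.   -0.13 -0.81  2.26 -0.49  0.51  2.51] d_mm [ 31.8 162.6 -22.1] rot [ 0.0504  0.0032 -0.0888]
from [ 0.4729 -0.0695  0.2695] q [ 1.   -0.13 -0.81  2.26 -0.49  0.51  2.51] d_mm [ 64.3 166.2 -78.8] rot [ 0.0504  0.0032 -0.0888]
```

>>> {"fn": "drive_tool", "kwargs": {"commands": [{"hand": 0, "translation": [5, 50, 0], "angular": [0.05, 0.003, -0.089]}, {"hand": 0, "translation": [15, 105, -5], "angular": [0.05, 0.003, -0.089]}, {"hand": 0, "translation": [32, 162.6, -22], "angular": [0.05, 0.003, -0.089]}, {"hand": 0, "translation": [32, 162.6, -22], "angular": [0.05, 0.003, -0.089]}, {"hand": 0, "translation": [52, 164.8, -56.7], "angular": [0.05, 0.003, -0.089]}, {"hand": 0, "translation": [59, 165.6, -69.3], "angular": [0.05, 0.003, -0.089]}, {"hand": 0, "translation": [59, 165.6, -69.3], "angular": [0.05, 0.003, -0.089]}, {"hand": 0, "translation": [61.6, 165.9, -74.4], "angular": [0.05, 0.003, -0.089]}, {"hand": 0, "translation": [63.3, 166.1, -77.2], "angular": [0.05, 0.003, -0.089]}, {"hand": 0, "translation": [63.3, 166.1, -77.2], "angular": [0.05, 0.003, -0.089]}]}}

```text
t: 23.12
eef_pos: [0.536, 0.0992, 0.1947]
tool_rot: [0.261, -0.14, 0.955, -0.009]
contact_force: [-25.8, -2.3, 34.1]
gripper_width: 0.266
grasp_force: 95.8
```

```bash
python3 -c "
from tgt import *
rep('R',1.75)"
```

```text
from [0.536  0.0992 0.1947] q [ 0.64  0.22 -1.09  2.24  0.93  0.43  0.68] d_mm [ 1.  -2.4 -3.5] rot [-0.0001  0.0039 -0.0024]
F [-5.4  0.5 42.5] M [0.34 2.24 0.03] grip 0.2655092887749032
tip in slot mm [ 1.6  2.6 -1.6]
alpha 1.752
```

>>> {"fn": "drive_tool", "kwargs": {"commands": [{"hand": 0, "translation": [-1.5, -0.2, 2.6], "angular": [0, 0, 0]}, {"hand": 0, "translation": [-1.5, -2.8, 2.6], "angular": [0, 0, 0]}, {"hand": 0, "translation": [-1.5, -2.8, 2.6], "angular": [0, 0, 0]}, {"hand": 0, "translation": [-1.5, -2.8, 2.6], "angular": [0, 0, 0]}]}}

```text
t: 23.62
eef_pos: [0.5346, 0.0928, 0.1952]
tool_rot: [0.259, -0.138, 0.956, -0.009]
contact_force: [-0.2, 2.2, 0.0]
gripper_width: 0.261
grasp_force: 90.2
```

```bash
python3 -c "
from tgt import *
rep('R',1.7)"
```

```text
from [0.5346 0.0928 0.1952] q [ 0.66  0.22 -1.1   2.25  0.91  0.42  0.71] d_mm [ 2.3  3.9 -4.1] rot [ 0.0239  0.0035 -0.0408]
F [0.  2.2 0. ] M [0.71 0.72 0.02] grip 0.26094518113852655
tip in slot mm [-0.3 -3.7 -0.1]
alpha 1.747
```

>>> {"fn": "drive_tool", "kwargs": {"commands": [{"hand": 0, "translation": [0.3, 3.1, 0.2], "angular": [0.02, 0.003, -0.035]}, {"hand": 0, "translation": [0.3, 3.1, 0.2], "angular": [0.02, 0.003, -0.035]}, {"hand": 0, "translation": [0.3, 3.1, 0.2], "angular": [0.02, 0.003, -0.035]}, {"hand": 0, "translation": [1.6, 3.2, -2], "angular": [0.02, 0.003, -0.035]}, {"hand": 0, "translation": [2.6, 3.3, -4], "angular": [0.02, 0.003, -0.035]}, {"hand": 0, "translation": [2.6, 3.3, -4], "angular": [0.02, 0.003, -0.035]}]}}

```text
t: 24.38
eef_pos: [0.5373, 0.0956, 0.1913]
tool_rot: [0.259, -0.119, 0.959, -0.004]
contact_force: [-3.3, 0.5, 3.1]
gripper_width: 0.266
grasp_force: 90.7
```

```bash
python3 -c "
from tgt import *
rep('R',1.75)"
```

```text
from [0.5373 0.0956 0.1913] q [ 0.62  0.23 -1.07  2.24  0.94  0.43  0.63] d_mm [-0.4  1.2 -0.2] rot [-0.0194 -0.0021  0.0379]
F [-1.2  0.9  4.3] M [-0.07  0.77 -0.03] grip 0.26572744242907165
tip in slot mm [ 0.3 -1.4 -5. ]
alpha 1.707
```

>>> {"fn": "drive_tool", "kwargs": {"commands": [{"hand": 0, "translation": [0, 0.4, 0], "angular": [-0.0895, -0.0099, 0.156]}, {"hand": 0, "translation": [0, 0.4, 0], "angular": [-0.15, -0.0165, 0.26]}, {"hand": 0, "translation": [0, 0.4, 0], "angular": [-0.15, -0.0165, 0.26]}]}}

```text
t: 24.75
eef_pos: [0.5375, 0.0957, 0.1914]
tool_rot: [0.256, -0.26, 0.93, -0.043]
contact_force: [-2.7, -1.2, 2.8]
gripper_width: 0.259
grasp_force: 90.9
```

```bash
python3 -c "
from tgt import *
rep('R',1.75)"
```

```text
from [0.5375 0.0957 0.1914] q [ 0.67  0.25 -1.13  2.24  0.97  0.45  0.9 ] d_mm [-0.5  1.  -0.3] rot [ 0.1295  0.0148 -0.2203]
F [-1.  -0.9  3.9] M [-0.15  0.45 -0.12] grip 0.25863499823696456
tip in slot mm [ 0.6 -1.3 -5. ]
alpha 2.006
```

>>> {"fn": "drive_tool", "kwargs": {"commands": [{"hand": 0, "translation": [0, 0, 0], "angular": [-0.05, -0.0055, 0.087]}, {"hand": 0, "translation": [0, 0, 0], "angular": [-0.05, -0.0055, 0.087]}, {"hand": 0, "translation": [0, 0, 0], "angular": [-0.05, -0.0055, 0.087]}]}}

```text
t: 25.12
eef_pos: [0.5375, 0.0957, 0.1915]
tool_rot: [0.253, -0.305, 0.916, -0.056]
contact_force: [-0.0, -0.6, 2.6]
gripper_width: 0.262
grasp_force: 91.0
```

```bash
python3 -c "
from tgt import *
rep('R',1.75)"
```

```text
from [0.5375 0.0957 0.1915] q [ 0.68  0.25 -1.14  2.24  0.98  0.45  0.99] d_mm [-0.6  1.  -0.3] rot [ 0.1788  0.0204 -0.3058]
F [ 1.2 -0.6  2.3] M [-0.32  0.17 -0.28] grip 0.26241329182510575
tip in slot mm [ 0.7 -1.4 -4.9]
alpha 2.105
```

>>> {"fn": "drive_tool", "kwargs": {"commands": [{"hand": 0, "translation": [0, 0, 0], "angular": [0.0895, 0.0099, -0.156]}, {"hand": 0, "translation": [-15, -1.6, 26], "angular": [0.0895, 0.0099, -0.156]}, {"hand": 0, "translation": [-35, -3.8, 60], "angular": [0.179, 0.0198, -0.312]}, {"hand": 0, "translation": [-38, -30, 70], "angular": [0.268, 0.0296, -0.468]}, {"hand": 0, "translation": [-42, -60, 80], "angular": [0.358, 0.0395, -0.624]}, {"hand": 0, "translation": [-47, -100, 80], "angular": [0.447, 0.0494, -0.779]}, {"hand": 0, "translation": [-55, -140, 80], "angular": [0.537, 0.0593, -0.935]}, {"hand": 0, "translation": [-65, -180, 80], "angular": [0.626, 0.0692, -1.091]}, {"hand": 0, "translation": [-65, -180, 80], "angular": [0.626, 0.0692, -1.091]}, {"hand": 0, "translation": [-65, -180, 80], "angular": [0.626, 0.0692, -1.091]}]}}

```text
t: 26.38
eef_pos: [0.4716, -0.0842, 0.2706]
tool_rot: [0.235, 0.293, 0.921, 0.104]
contact_force: [-1.0, 0.0, -0.6]
gripper_width: 0.261
grasp_force: 89.9
```

```bash
cat > ang.py <<'E'
from tgt import *
def ang(I,k):
    g=.016;P=SL[k]+Rc.apply([[g,g,0],[g,-g,0],[-g,-g,0],[-g,g,0]])
    M=cv2.getPerspectiveTransform(proj("top",P).astype(np.float32),np.float32([[0,0],[160,0],[160,160],[0,160]]))
    W=cv2.warpPerspective(I,M,(160,160),flags=cv2.INTER_CUBIC).mean(2)
    yy,xx=np.mgrid[:160,:160];best=(-1e9,)
    for cx in range(70,92,2):
     for cy in range(66,92,2):
      for a in np.arange(70,115,1.):
        r=np.deg2rad(a);u=(xx-cx)*np.cos(r)-(yy-cy)*np.sin(r);v=(xx-cx)*np.sin(r)+(yy-cy)*np.cos(r)
        m=(np.abs(u)<42)&(np.abs(v)<10);b=(np.abs(u)<32)&(np.abs(v)>18)&(np.abs(v)<38)
        best=max(best,(W[b].mean()-W[m].mean(),a,cx,cy))
    return best
E
python3 - <<'E'
from ang import *
t=avg("top",4)
for k in"LR":print(k,ang(t,k))
a=np.deg2rad(140);x=np.array([np.cos(a),np.sin(a),0]);z=np.array([0,0,-1.])
delta(np.array([.4312,-.3190,.222]),R.from_matrix(np.c_[x,np.cross(z,x),z]))
E
```

```text
L (np.float64(55.580747126874684), np.float64(90.0), 74, 72)
R (np.float64(57.86096840608269), np.float64(84.0), 76, 76)
from [ 0.4722 -0.0835  0.2711] q [ 1.11 -0.13 -0.87  2.25 -0.53  0.53  1.58] d_mm [ -41.  -235.5  -49.1] rot [-0.0332  0.5201 -0.0868]
```

>>> {"fn": "drive_tool", "kwargs": {"commands": [{"hand": 0, "translation": [-8, -45, 0], "angular": [-0.006, 0.09, -0.015]}, {"hand": 0, "translation": [-16, -90, 0], "angular": [-0.012, 0.18, -0.03]}, {"hand": 0, "translation": [-24, -135, -5], "angular": [-0.018, 0.27, -0.045]}, {"hand": 0, "translation": [-32, -180, -10], "angular": [-0.024, 0.36, -0.06]}, {"hand": 0, "translation": [-38, -220, -20], "angular": [-0.03, 0.45, -0.075]}, {"hand": 0, "translation": [-41, -235.5, -45], "angular": [-0.033, 0.52, -0.087]}, {"hand": 0, "translation": [-41, -235.5, -45], "angular": [-0.033, 0.52, -0.087]}, {"hand": 0, "translation": [-41, -235.5, -45], "angular": [-0.033, 0.52, -0.087]}, {"hand": 0, "translation": [-41, -235.5, -45], "angular": [-0.033, 0.52, -0.087]}]}}

```text
t: 27.7
eef_pos: [0.4315, -0.319, 0.2273]
tool_rot: [0.001, 0.343, 0.939, -0.0]
contact_force: [-0.4, -0.3, -1.2]
gripper_width: 0.263
grasp_force: 89.8
```

```bash
python3 look.py m1; python3 - <<'E'
from tgt import *
a=np.deg2rad(140);x=np.array([np.cos(a),np.sin(a),0]);z=np.array([0,0,-1.])
delta(np.array([.4312,-.3190,.114]),R.from_matrix(np.c_[x,np.cross(z,x),z]))
s=np.load("m1.npy");cv2.imwrite("pics/m1z.png",crop(s,205,260,305,335,6)[:,:,::-1])
E
```

```text
[ 0.4312 -0.3195  0.2271] [[-0.764, 0.645, 0.001], [0.645, 0.764, -0.002], [-0.002, -0.0, -1.0]] [ 1.12  0.33 -0.73  1.84  0.25  1.06  1.16]
212 276
from [ 0.4312 -0.3195  0.2271] q [ 1.12  0.33 -0.73  1.84  0.25  1.06  1.16] d_mm [   0.     0.5 -113.1] rot [0.0016 0.0014 0.0033]
```

View pics/m1z.png

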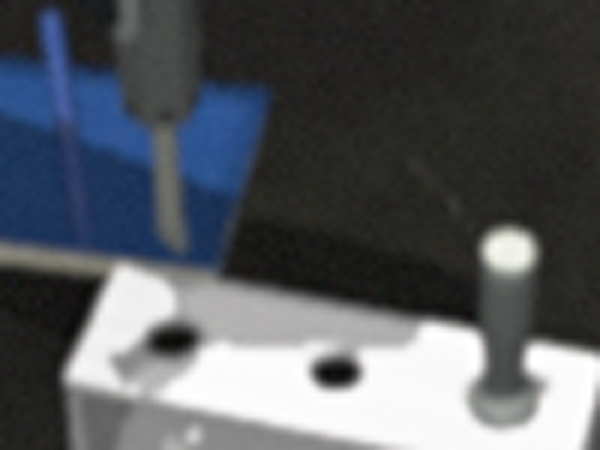

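```bash
python3 - <<'E'
from h import *
s=np.load("m1.npy").astype(float);b=np.load("s3.npy").astype(float);f=np.load("f1.npy").astype(float)
for nm,I,p in(("f1",f,[.4331,-.3165,.2205]),("m1",s,[.4312,-.3195,.2271])):
    d=np.abs(I-b).sum(2)
    p=np.array(p);print(nm)
    for z in np.arange(.04,.112,.004):
        u=proj("side",p-[0,0,z])[0];r=int(round(u[1]));c=int(round(u[0]))
        w=d[r,c-8:c+9]; w=np.where(w>35,w,0); 
        print(round(z,3),r,"pred",u[0].round(1),"cen",round((w*np.arange(c-8,c+9)).sum()/max(w.sum(),1),1),"w",int((w>0).sum()),int(w.max()))
E
```

```text
f1
0.04 280 pred 232.7 cen 230.9 w 13 112
0.044 281 pred 232.8 cen 231.2 w 14 113
0.048 283 pred 232.8 cen 232.7 w 17 106
0.052 284 pred 232.9 cen 232.9 w 17 117
0.056 286 pred 233.0 cen 232.9 w 17 123
0.06 287 pred 233.1 cen 232.9 w 17 121
0.064 289 pred 233.2 cen 232.9 w 17 119
0.068 290 pred 233.3 cen 233.0 w 17 118
0.072 291 pred 233.3 cen 233.0 w 17 123
0.076 293 pred 233.4 cen 232.8 w 17 121
0.08 294 pred 233.5 cen 233.8 w 17 124
0.084 295 pred 233.6 cen 233.6 w 17 118
0.088 297 pred 233.7 cen 233.6 w 17 113
0.092 298 pred 233.7 cen 233.6 w 17 116
0.096 300 pred 233.8 cen 233.2 w 16 111
0.1 301 pred 233.9 cen 233.1 w 16 110
0.104 302 pred 234.0 cen 233.2 w 15 93
0.108 304 pred 234.1 cen 233.3 w 16 121
m1
0.04 279 pred 231.4 cen 231.2 w 11 118
0.044 280 pred 231.5 cen 231.5 w 8 99
0.048 281 pred 231.5 cen 231.6 w 6 101
0.052 283 pred 231.6 cen 231.9 w 5 123
0.056 284 pred 231.7 cen 232.0 w 5 128
0.06 286 pred 231.8 cen 230.2 w 8 130
0.064 287 pred 231.9 cen 229.3 w 10 125
0.068 289 pred 232.0 cen 229.6 w 12 126
0.072 290 pred 232.1 cen 230.0 w 13 126
0.076 291 pred 232.2 cen 231.1 w 16 129
0.08 293 pred 232.2 cen 231.8 w 17 126
0.084 294 pred 232.3 cen 231.9 w 17 128
0.088 296 pred 232.4 cen 231.9 w 17 125
0.092 297 pred 232.5 cen 231.8 w 17 122
0.096 298 pred 232.6 cen 232.7 w 17 117
0.1 300 pred 232.7 cen 232.7 w 17 101
0.104 301 pred 232.7 cen 232.4 w 17 88
0.108 302 pred 232.8 cen 231.8 w 16 109
```

```bash
python3 - <<'E'
from h import *
for nm,p in(("f1",[.4331,-.3165,.2205]),("m1",[.4312,-.3195,.2271])):
    I=np.load(nm+".npy").astype(float)[:,:,0];p=np.array(p);print(nm)
    for r in range(278,305):
        z=np.interp(r,[proj("side",p-[0,0,q])[0][1] for q in np.arange(0,.12,.002)],np.arange(0,.12,.002))
        u=proj("side",p-[0,0,z])[0];c=int(round(u[0]))
        w=np.clip(I[r,c-7:c+9]-60,0,None)
        print(r,round(z,3),"pred",u[0].round(1),"cen",round((w*np.arange(c-7,c+9)).sum()/max(w.sum(),1),1),"sumw",int(w.sum()),int(w.max()))
E
```

```text
f1
278 0.035 pred 232.6 cen 230.4 sumw 94 14
279 0.037 pred 232.6 cen 230.6 sumw 88 14
280 0.04 pred 232.7 cen 229.8 sumw 60 17
281 0.043 pred 232.7 cen 229.3 sumw 39 14
282 0.046 pred 232.8 cen 230.4 sumw 46 13
283 0.048 pred 232.9 cen 231.3 sumw 88 25
284 0.051 pred 232.9 cen 231.5 sumw 124 39
285 0.054 pred 233.0 cen 231.4 sumw 136 44
286 0.057 pred 233.0 cen 231.5 sumw 138 42
287 0.06 pred 233.1 cen 231.5 sumw 137 43
288 0.062 pred 233.1 cen 231.5 sumw 139 43
289 0.065 pred 233.2 cen 231.5 sumw 138 42
290 0.068 pred 233.3 cen 231.6 sumw 130 41
291 0.071 pred 233.3 cen 231.7 sumw 136 43
292 0.074 pred 233.4 cen 231.7 sumw 130 42
293 0.077 pred 233.4 cen 231.7 sumw 131 44
294 0.08 pred 233.5 cen 231.7 sumw 139 43
295 0.083 pred 233.6 cen 231.8 sumw 137 45
296 0.085 pred 233.6 cen 231.9 sumw 128 41
297 0.088 pred 233.7 cen 231.9 sumw 117 39
298 0.091 pred 233.7 cen 231.9 sumw 114 40
299 0.094 pred 233.8 cen 231.9 sumw 109 38
300 0.097 pred 233.9 cen 231.7 sumw 97 38
301 0.1 pred 233.9 cen 231.7 sumw 78 31
302 0.103 pred 234.0 cen 231.0 sumw 63 29
303 0.106 pred 234.0 cen 229.3 sumw 
[... 570 characters left out ...]
 0.072 pred 232.1 cen 232.4 sumw 157 48
291 0.075 pred 232.1 cen 232.5 sumw 157 48
292 0.078 pred 232.2 cen 232.5 sumw 153 47
293 0.08 pred 232.2 cen 232.6 sumw 153 48
294 0.083 pred 232.3 cen 232.6 sumw 149 48
295 0.086 pred 232.4 cen 232.7 sumw 153 47
296 0.089 pred 232.4 cen 232.8 sumw 156 46
297 0.092 pred 232.5 cen 233.0 sumw 159 45
298 0.095 pred 232.6 cen 233.1 sumw 134 41Traceback (most recent call last):
  File "<stdin>", line 5, in <module>
  File "h.py", line 7, in proj
    m,V=cam(c); P=np.atleast_2d(P); q=P@V[:3,:3].T+V[:3,3]
        ~~~^^^
  File "h.py", line 5, in cam
    m=bot.camera_model(c); return m,np.array(m["view"])
ValueError: time passes only in moves, steps and waits
```

>>> {"fn": "drive_tool", "kwargs": {"commands": [{"hand": 0, "translation": [-1.5, 0.5, -30], "angular": [0, 0, 0]}, {"hand": 0, "translation": [-1.5, 0.5, -46], "angular": [0, 0, 0]}, {"hand": 0, "translation": [-1.5, 0.5, -56], "angular": [0, 0, 0]}, {"hand": 0, "translation": [-1.5, 0.5, -64], "angular": [0, 0, 0]}]}}

```text
t: 28.35
eef_pos: [0.43, -0.3192, 0.1621]
tool_rot: [0.0, 0.344, 0.939, -0.0]
contact_force: [-0.2, 0.4, -1.2]
gripper_width: 0.26
grasp_force: 89.9
```

>>> {"fn": "drive_tool", "kwargs": {"commands": [{"hand": 0, "translation": [0, 0, -30], "angular": [0, 0, 0]}, {"hand": 0, "translation": [0, 0, -46], "angular": [0, 0, 0]}, {"hand": 0, "translation": [0, 0, -50], "angular": [0, 0, 0]}, {"hand": 0, "translation": [0, 0, -50], "angular": [0, 0, 0]}]}}

```text
t: 28.85
eef_pos: [0.4301, -0.3192, 0.1126]
tool_rot: [0.0, 0.344, 0.939, -0.0]
contact_force: [0.2, -0.7, -0.1]
gripper_width: 0.264
grasp_force: 89.9
```

>>> {"fn": "drive_tool", "kwargs": {"commands": [{"hand": 0, "translation": [0, 0, -1.5], "angular": [0, 0, 0]}, {"hand": 0, "translation": [0, 0, -1.5], "angular": [0, 0, 0]}]}}

```text
t: 29.1
eef_pos: [0.4299, -0.3194, 0.1112]
tool_rot: [0.001, 0.344, 0.939, -0.0]
contact_force: [0.0, 1.3, -0.5]
gripper_width: 0.263
grasp_force: 89.9
```

>>> {"fn": "drive_tool", "kwargs": {"commands": [{"hand": 0, "translation": [0, 0, -1.5], "angular": [0, 0, 0]}, {"hand": 0, "translation": [0, 0, -1.5], "angular": [0, 0, 0]}, {"hand": 0.3, "translation": [0, 0, -1.5], "angular": [0, 0, 0]}, {"hand": 0.4, "translation": [0, 0, -1.5], "angular": [0, 0, 0]}, {"hand": 0.8, "translation": [0, 0, -1.5], "angular": [0, 0, 0]}, {"hand": 0.8, "translation": [0, 0, -1.5], "angular": [0, 0, 0]}, {"hand": 0.8, "translation": [0, 0, -1.5], "angular": [0, 0, 0]}, {"hand": 0.8, "translation": [0, 0, 40], "angular": [0, 0, 0]}, {"hand": 0.8, "translation": [0, 0, 90], "angular": [0, 0, 0]}, {"hand": 0.8, "translation": [0, 0, 120], "angular": [0, 0, 0]}]}}

```text
t: 30.35
eef_pos: [0.4305, -0.3193, 0.2331]
tool_rot: [0.001, 0.344, 0.939, -0.0]
contact_force: [-0.3, -0.7, -0.4]
gripper_width: 0.798
grasp_force: 0.0
```

```bash
python3 - <<'E'
from tgt import *
s=avg("side",3);np.save("s5.npy",s)
print([(np.round(d["position"],1).tolist(),round(d["score"],2)) for d in bot.find_in("side","driver")][:3])
s0=np.load("s.npy").astype(float)
# handle column profile in the side picture, now vs start
for r in(294,300,306,312,318): print(r,"now",s[r,224:244,0].tolist(),"start",s0[r,224:244,0].astype(int).tolist())
# cover handle grasp: bar along cover y -> jaws close along cover x
H=Tc+Rc.apply([0,0,.048]);print("handle",H.round(4))
for sgn in(1,-1):
    z=np.array([0,0,-1.]);y=np.array([sgn,0,0]);x=np.cross(y,z)
    Rt=Rc*R.from_matrix(np.c_[x,y,z]);delta(H+Rc.apply([0,0,.060]),Rt)
E
```

```text
[([233.2, 307.9], 0.86)]
294 now [30, 41, 46, 39, 25, 18, 17, 18, 18, 16, 26, 26, 29, 47, 51, 43, 29, 23, 27, 36] start [50, 71, 96, 94, 73, 61, 59, 52, 48, 55, 64, 78, 88, 80, 65, 51, 45, 44, 42, 45]
300 now [31, 34, 51, 63, 68, 70, 71, 73, 72, 72, 73, 71, 70, 64, 56, 43, 30, 37, 42, 39] start [49, 49, 60, 78, 80, 83, 82, 83, 84, 83, 84, 84, 78, 68, 58, 51, 44, 48, 55, 47]
306 now [232, 237, 200, 131, 76, 62, 70, 73, 74, 75, 72, 73, 70, 62, 69, 93, 106, 97, 82, 75] start [254, 255, 251, 186, 103, 79, 80, 84, 82, 83, 80, 84, 80, 73, 88, 141, 174, 166, 145, 133]
312 now [241, 243, 235, 169, 93, 65, 67, 74, 73, 72, 72, 73, 71, 66, 70, 114, 160, 180, 181, 180] start [253, 254, 249, 199, 119, 80, 80, 81, 81, 82, 81, 81, 82, 73, 75, 117, 168, 185, 196, 230]
318 now [218, 212, 192, 151, 105, 74, 66, 66, 69, 63, 63, 63, 71, 78, 109, 149, 173, 183, 199, 217] start [253, 253, 253, 251, 237, 194, 150, 119, 96, 86, 86, 111, 152, 195, 234, 251, 255, 254, 254, 253]
handle [0.5648 0.1723 0.1288]
from [ 0.4296 -0.3193  0.2308] q [ 1.13  0.32 -0.74  1.84  0.25  1.07  1.17] d_mm [105.5 488.2 -50. ] rot [ 0.2532 -0.473  -0.7407]
from [ 0.4296 -0.3193  0.2308] q [ 1.13  0.32 -0.74  1.84  0.25  1.07  1.17] d_mm [105.5 488.2 -50. ] rot [-0.5897 -0.3125  2.3153]
```

```bash
python3 - <<'E'
from tgt import *
t=cv2.GaussianBlur(np.load("t.npy"),(3,3),0)
xs=np.arange(.36,.80,.002);ys=np.arange(-.28,.12,.002)
X,Y=np.meshgrid(xs,ys,indexing="ij");u=proj("top",np.c_[X.ravel(),Y.ravel(),0*X.ravel()])
I=cv2.remap(t,u[:,0].reshape(X.shape).astype(np.float32),u[:,1].reshape(X.shape).astype(np.float32),cv2.INTER_LINEAR)
free=(I.max(2)<70).astype(np.uint8)
d=cv2.distanceTransform(cv2.morphologyEx(free,cv2.MORPH_OPEN,np.ones((2,2))),cv2.DIST_L2,5)*2
best=[]
for yaw in np.deg2rad([-10,-5,0,5,10,80,90,100]):
  c,s=np.cos(yaw),np.sin(yaw)
  a=np.array([(p,q) for p in np.linspace(-.07,.07,15) for q in np.linspace(-.1,.1,21)]);A=a@np.array([[c,s],[-s,c]])
  for x in np.arange(.45,.72,.006):
    for y in np.arange(-.2,.06,.006):
      i=np.round((A[:,0]+x-.36)/.002).astype(int);j=np.round((A[:,1]+y+.28)/.002).astype(int)
      if i.min()<0 or j.min()<0 or i.max()>=len(xs) or j.max()>=len(ys): continue
      best.append((d[i,j].min(),np.rad2deg(yaw),x,y))
best.sort(reverse=True);print(np.round(best[:8],3).tolist())
for i in range(0,len(xs),5): print("%.2f "%xs[i]+"".join(".#"[int(free[i:i+5,j:j+5].min()==0)] for j in range(0,len(ys),5)[::-1]))
for q in("vial","slide_case"): print(q,[(np.round(k["position"],1).tolist(),round(k["score"],2)) for k in bot.find_in("side",q)][:2])
E
```

```text
[[27.575, 5.0, 0.546, -0.146], [27.575, 5.0, 0.546, -0.152], [26.788, 10.0, 0.546, -0.14], [26.394, 5.0, 0.546, -0.14], [26.394, 5.0, 0.546, -0.158], [26.0, 10.0, 0.54, -0.11], [26.0, 5.0, 0.546, -0.134], [26.0, 5.0, 0.546, -0.164]]
0.36 .......................############.....
0.37 .......................############.....
0.38 .......................############.....
0.39 ......###..............############.....
0.40 .....#####.............############....#
0.41 .....#####..............###########....#
0.42 ......###...............###########....#
0.43 ........................###########....#
0.44 ........................#######........#
0.45 ........................................
0.46 ........................................
0.47 ........................................
0.48 ........................................
0.49 ........................................
0.50 #####...................................
0.51 ########................................
0.52 #########...............................
0.53 #########...............................
0.54 #########.........................
[... 568 characters left out ...]
####...............####..####.......
0.68 ########...##....###......#######.......
0.69 ########...###..#####....#####.##.......
0.70 ########...###..#####....#####.##.......
0.71 ########...###..#####.##..###...###.##..
0.72 #######..........###.####.......########
0.73 #######........#....#####.......########
0.74 #######........#....#####.......########
0.75 .....................####...............
0.76 .......................................#
0.77 .......................................#
0.78 ......................................##
0.79 ......................................##
0.80 ......................................##
vial [([260.9, 338.1], 0.29)]
slide_case [([254.0, 171.0], 0.83)]
```

>>> {"fn": "drive_tool", "kwargs": {"commands": [{"hand": 0.6, "translation": [10, 50, 20], "angular": [0.03, -0.06, -0.09]}, {"hand": 0.6, "translation": [22, 105, 25], "angular": [0.06, -0.12, -0.18]}, {"hand": 0.6, "translation": [34, 160, 25], "angular": [0.09, -0.18, -0.27]}, {"hand": 0.6, "translation": [46, 215, 25], "angular": [0.125, -0.235, -0.37]}, {"hand": 0.6, "translation": [58, 270, 25], "angular": [0.155, -0.29, -0.46]}, {"hand": 0.6, "translation": [70, 325, 25], "angular": [0.19, -0.35, -0.55]}, {"hand": 0.6, "translation": [82, 380, 20], "angular": [0.22, -0.41, -0.64]}, {"hand": 0.6, "translation": [94, 435, 5], "angular": [0.2532, -0.473, -0.7407]}, {"hand": 0.6, "translation": [105.5, 488, -40], "angular": [0.2532, -0.473, -0.7407]}, {"hand": 0.6, "translation": [105.5, 488, -40], "angular": [0.2532, -0.473, -0.7407]}, {"hand": 0.6, "translation": [105.5, 488, -40], "angular": [0.2532, -0.473, -0.7407]}, {"hand": 0.6, "translation": [105.5, 488, -40], "angular": [0.2532, -0.473, -0.7407]}]}}

```text
t: 32.15
eef_pos: [0.5343, 0.1701, 0.1886]
tool_rot: [0.171, 0.644, 0.72, 0.193]
contact_force: [0.5, -0.4, 0.8]
gripper_width: 0.603
grasp_force: 0.0
```

```bash
cat >> tgt.py <<'E'
H=Tc+Rc.apply([0,0,.048])
RH=Rc*R.from_matrix(np.array([[0,1,0],[1,0,0],[0,0,-1.]]))
def hrep(h):
    delta(H+Rc.apply([0,0,h]),RH);o=bot.get_obs();print("F cover",Rc.inv().apply(o["contact_force"]).round(1),"rel mm",(Rc.inv().apply(np.array(o["eef_pos"])-H)*1000).round(1))
E
python3 -c "
from tgt import *
hrep(.03);hrep(-.005)"
```

```text
from [0.5343 0.1701 0.1886] q [ 0.27  0.23 -0.89  2.21  0.97  0.48 -1.27] d_mm [ 15.7   0.5 -33.8] rot [-0.0009 -0.0021 -0.0018]
F cover [ 0.8 -0.4  0.5] rel mm [ 3.4  1.2 67.1]
from [0.5343 0.1701 0.1886] q [ 0.27  0.23 -0.89  2.21  0.97  0.48 -1.27] d_mm [ 33.1   2.4 -64.1] rot [-0.0009 -0.0021 -0.0018]
F cover [ 0.8 -0.4  0.5] rel mm [ 3.4  1.2 67.1]
```

>>> {"fn": "drive_tool", "kwargs": {"commands": [{"hand": 0.6, "translation": [15.7, 0.5, -33.8], "angular": [0, -0.002, -0.002]}, {"hand": 0.6, "translation": [24, 1.4, -48], "angular": [0, -0.002, -0.002]}, {"hand": 0.6, "translation": [32, 2.3, -62], "angular": [0, -0.002, -0.002]}, {"hand": 0.6, "translation": [32, 2.3, -62], "angular": [0, -0.002, -0.002]}, {"hand": 0.6, "translation": [32, 2.3, -62], "angular": [0, -0.002, -0.002]}], "force": 70}}

```text
t: 32.78
eef_pos: [0.5666, 0.1713, 0.1284]
tool_rot: [0.173, 0.645, 0.719, 0.193]
contact_force: [-0.1, -0.3, -0.1]
gripper_width: 0.602
grasp_force: 0.0
```

>>> {"fn": "drive_tool", "kwargs": {"commands": [{"hand": 0, "translation": [0, 0, 0], "angular": [0, 0, 0]}, {"hand": 0, "translation": [0, 0, 0], "angular": [0, 0, 0]}, {"hand": 0, "translation": [0, 0, 0], "angular": [0, 0, 0]}, {"hand": 0, "translation": [0, 0, 0], "angular": [0, 0, 0]}]}}

```text
t: 33.28
eef_pos: [0.5672, 0.1711, 0.1289]
tool_rot: [0.174, 0.645, 0.719, 0.194]
contact_force: [-0.1, -0.1, -0.3]
gripper_width: 0.003
grasp_force: 0.0
```

```bash
python3 -c "
from tgt import *
hrep(-.004)"
```

```text
from [0.5672 0.1711 0.1289] q [ 0.14  0.38 -0.76  2.21  1.31  0.47 -1.57] d_mm [-0.4  1.4 -3.6] rot [-0.0004  0.0026  0.0016]
F cover [-0.2 -0.1 -0.2] rel mm [ 2.  -1.5 -1. ]
```

```bash
python3 - <<'E'
from tgt import *
for n,P in(("H",H),("H16",Tc+Rc.apply([0,0,.016])),("ends",H+Rc.apply([[0,.042,0],[0,-.042,0]]))): print(n,proj("top",P).round(1).tolist(),proj("side",P).round(1).tolist())
for cn,f,(x0,y0,x1,y1) in(("top","t.npy",(215,180,262,202)),("side","s.npy",(290,160,325,208))):
    I=np.load(f).max(2); m=np.zeros(I.shape,bool); m[y0:y1,x0:x1]=I[y0:y1,x0:x1]<70
    n,l,st,ce=cv2.connectedComponentsWithStats(m.astype(np.uint8))
    print(cn,[(st[i].tolist(),ce[i].round(1).tolist()) for i in range(1,n) if st[i,4]>8])
t=avg("top",3);s=avg("side",3);np.save("t6.npy",t);np.save("s6.npy",s)
for cn in("top","side"):
  for q in("cover","cover_handle"): print(cn,q,[(np.round(k["position"],1).tolist(),round(k["score"],2)) for k in bot.find_in(cn,q)][:2])
E
```

```text
H [[237.6, 193.8]] [[301.8, 177.1]]
H16 [[237.9, 191.1]] [[306.8, 185.1]]
ends [[224.3, 195.2], [250.8, 192.3]] [[300.5, 169.7], [303.2, 184.9]]
top [([226, 188, 25, 9, 81], [238.1, 193.3])]
side [([290, 160, 25, 33, 160], [302.2, 171.8])]
top cover [([243.2, 187.4], 0.59)]
top cover_handle [([244.2, 185.8], 0.94)]
side cover [([310.4, 190.3], 0.68)]
side cover_handle [([306.6, 190.1], 0.78)]
```

```bash
python3 - <<'E'
from tgt import *
def asc(I,x0,y0,x1,y1):
    for r in range(y0,y1): print(r,"".join("@%#*+=-. "[min(8,int(v)//29)] for v in I[r,x0:x1].mean(1)))
print(bot.get_obs()["gripper_width"])
print(x0:=280,"side start");asc(np.load("s.npy"),280,155,335,205)
print("side now");asc(np.load("s6.npy"),280,140,335,205)
tip=H+Rc.apply([[0,0,-.015],[0,0,0]]);print(proj("side",tip))
E
```

```text
0.00025627525111069884
280 side start
155 ------------------=*%@@@@%%@@%%%%%%%%%%%%%%%%#*+==----=
156 ----------..----.-=*%@@@%%%@@%@%%%%%%%%%%%##*+==------=
157 ====--------------=*%@@@@@%%%%%%%%%%%%%%#*+===--------=
158 ==================+*#%%%%%%%%%%%%%%%%%#*=-...----------
159 ========+=========+*#%%%%%%%%%%%%%%%#*=-.   .----------
160 ++++++++++=+======++#%%%%%%%%%%%%%#*=-.     .----------
161 ++++++++++++++++++++*#%%%%%%%%%%#*+-.       .----------
162 ++++++++++++++++++++*#%%%%%%%%#*+-.          .---------
163 ++++++++++++++++++++*#%%%%%%#*+-.            .---------
164 ++++++++++++++++++++*#%%%%#*+-.              .---------
165 ++++**+++++++++++++**#%%%#+-.                .---------
166 **************++*+**#%%%#+-.                  .--------
167 ##############*****#%%%*+=-.                  .--------
168 %%%%%%%%%%%%%%%%%%%%%%#+--=-                  .--------
169 %%%%%%%%%%%%%%%%###%%%#=-.==.                  .-------
170 %%%%%%%%%%%%%%#*+=+#%%#+-.=+-                  .-------
171 %%%%%%%%%%%%#*+-..=*%%%*==++.                  .-------
172 %%%%%%%%%%#*+-.   -*%%%#**+-          
[... 5205 characters left out ...]
    ....--=+++===+=-                ..-==
195 ****#*+++=-.      ......-==----++=.             ..-=++=
196 ****#*+==-.       ..   .-------=*=.           ..-=+++++
197 ****#*=-.              -=------+*=.         ..-=+++++++
198 **###+-.              .-+=----=*+-.       .-==+++++++++
199 #####+-               .=++===+**=.      .-==+++++++++==
200 #####+-               .=**+***+=.    ..-==+++++++++====
201 #####*-               .=+***+=-.   ..-==++++++++=======
202 #####*=.               .=+=--.   ..-==++++++++=========
203 ###***=.               .....   ..-==++++++++===========
204 #***++=.                     ..-=+++++++++===========++
[[304.14113349 180.8476148 ]
 [301.78489632 177.08537896]]
```

>>> {"fn": "drive_tool", "kwargs": {"commands": [{"hand": 0.6, "translation": [-1.7, 1.3, -1], "angular": [0, 0, 0]}, {"hand": 0.6, "translation": [-1.7, 1.3, -1], "angular": [0, 0, 0]}, {"hand": 0.6, "translation": [-1.7, 1.3, -1], "angular": [0, 0, 0]}, {"hand": 0.6, "translation": [0.8, 1.5, -5.4], "angular": [0, 0, 0]}, {"hand": 0.6, "translation": [3.3, 1.8, -9.7], "angular": [0, 0, 0]}, {"hand": 0.6, "translation": [3.3, 1.8, -9.7], "angular": [0, 0, 0]}, {"hand": 0, "translation": [3.3, 1.8, -9.7], "angular": [0, 0, 0]}, {"hand": 0, "translation": [3.3, 1.8, -9.7], "angular": [0, 0, 0]}, {"hand": 0, "translation": [3.3, 1.8, -9.7], "angular": [0, 0, 0]}, {"hand": 0, "translation": [3.3, 1.8, -9.7], "angular": [0, 0, 0]}]}}

```text
t: 35.02
eef_pos: [0.5703, 0.173, 0.1193]
tool_rot: [0.174, 0.645, 0.719, 0.194]
contact_force: [-4.9, -2.1, 6.1]
gripper_width: 0.112
grasp_force: 69.1
```

```bash
python3 - <<'E'
from tgt import *
hrep(-.011)
s=avg("side",3);np.save("s7.npy",s)
def asc(I,x0,y0,x1,y1):
    for r in range(y0,y1): print(r,"".join("@%#*+=-. "[min(8,int(v)//29)] for v in I[r,x0:x1].mean(1)))
asc(s,285,162,320,196)
E
```

```text
from [0.5703 0.173  0.1193] q [ 0.12  0.4  -0.74  2.21  1.36  0.48 -1.61] d_mm [ 0.  -0.1 -0. ] rot [-0.0001  0.0027  0.0012]
F cover [-1.4 -1.5  7.8] rel mm [ -0.    0.1 -11. ]
162 @%@@%#***#%@@@%@@@%@%%%%%#*+=-.    
163 %@@@%#****#%@@@%%%%@@%%#*+=-.      
164 %%@%@%#***#%%%%@%@@%%#*+=-.        
165 %%@@@@%#***#%@@@@@%%#+=-..         
166 %@@@@@%#***#%%%@@@%#+=..           
167 @@@@@@%%####%%%%@%%*+=..           
168 %@@@@@%%%%%%%%##%%#*++=.           
169 %@@%@@@@%%%%#####%%*+++-.          
170 @@@@@@@%%%%#****#%%#**+-.          
171 @@@@@@@%##%*+****#%%#*+-.          
172 %@@@%%%%####**##**#%#*=.           
173 @@%%***#########**#%#=.            
174 %%#+=--+####%%%%#**#*=.            
175 *+=-. .-*####%@@%#*#*+-.           
176 =-.    .=*###%@@%#**##+.           
177 .       .+####%@%%####*-.          
178         .-****#%@%%###+-.          
179          .-==+#%@%%#*+=-..         
180           ..-=*#%%#*+===-.         
181            ..-=*%%#*====-.         
182           ....-+%%%*+===-          
183    .........--=+%@%#+==-.          
184 ...---=--=====+*#@@%*=-.           
185 =-=========++++*#%@@#=.            
186 ==========++++++*#%@#+.            
187 ========+++++++++*#%%*-...         
188 =====+++++++++++++*%@%+=--.        
189 ===++++++++++===+++#%@#**=.        
190 ==+++++++++=---===+*%@@%#+.        
191 +++++++++=-....-=++#%@%%#+.        
192 *+++++++=.. ....=++#%%%#+=..       
193 *++++++=.    ...-==+*#**+==-.      
194 **++++=.     ....---=++===+=.      
195 *+++=-.      .......-=----=+=.
```

>>> {"fn": "drive_tool", "kwargs": {"commands": [{"hand": 0.3, "translation": [0, 0, 0], "angular": [0, 0, 0]}, {"hand": 0.3, "translation": [2, 0.2, -3.5], "angular": [0, 0, 0]}, {"hand": 0.3, "translation": [2.3, 0.2, -3.9], "angular": [0, 0, 0]}, {"hand": 0.3, "translation": [2.3, 0.2, -3.9], "angular": [0, 0, 0]}, {"hand": 0, "translation": [2.3, 0.2, -3.9], "angular": [0, 0, 0]}, {"hand": 0, "translation": [2.3, 0.2, -3.9], "angular": [0, 0, 0]}, {"hand": 0, "translation": [2.3, 0.2, -3.9], "angular": [0, 0, 0]}, {"hand": 0, "translation": [2.3, 0.2, -3.9], "angular": [0, 0, 0]}], "force": 110}}

```text
t: 36.17
eef_pos: [0.5725, 0.1732, 0.1153]
tool_rot: [0.174, 0.645, 0.719, 0.194]
contact_force: [-4.2, -2.0, 4.8]
gripper_width: 0.103
grasp_force: 108.1
```

```bash
python3 -c "
from tgt import *
hrep(-.011)"
```

```text
from [0.5725 0.1732 0.1153] q [ 0.12  0.41 -0.74  2.2   1.38  0.48 -1.63] d_mm [-2.2 -0.3  3.9] rot [-0.0001  0.0026  0.0011]
F cover [-1.4 -1.5  6.3] rel mm [ -0.    0.1 -15.5]
```

Now draw it 20 mm straight along the normal, slowly.

>>> {"fn": "drive_tool", "kwargs": {"commands": [{"hand": 0, "translation": [-1.5, -0.2, 2.6], "angular": [0, 0, 0]}, {"hand": 0, "translation": [-4, -0.4, 6.9], "angular": [0, 0, 0]}, {"hand": 0, "translation": [-6.5, -0.7, 11.3], "angular": [0, 0, 0]}, {"hand": 0, "translation": [-9, -1, 15.6], "angular": [0, 0, 0]}, {"hand": 0, "translation": [-11.4, -1.3, 19.9], "angular": [0, 0, 0]}, {"hand": 0, "translation": [-11.4, -1.3, 19.9], "angular": [0, 0, 0]}]}}

```text
t: 36.92
eef_pos: [0.5611, 0.1718, 0.1353]
tool_rot: [0.174, 0.645, 0.719, 0.194]
contact_force: [-1.0, -0.1, -3.0]
gripper_width: 0.105
grasp_force: 108.6
```

```bash
python3 -c "
from tgt import *
hrep(-.011);print(bot.get_obs()['gripper_width'])
p=np.array([.546,-.12,.25]);
z=np.array([0,0,-1.]);Rv=R.from_euler('z',.11)*R.from_matrix(np.array([[0,1,0],[1,0,0],[0,0,-1.]]));delta(p,Rv)"
```

```text
from [0.5611 0.1718 0.1353] q [ 0.15  0.36 -0.77  2.21  1.28  0.47 -1.54] d_mm [  9.2   1.  -16. ] rot [-0.0003  0.0025  0.0014]
F cover [-2.3 -0.  -2.1] rel mm [-0.  -0.   7.5]
0.10469476950471086
from [0.5611 0.1718 0.1353] q [ 0.15  0.36 -0.77  2.21  1.28  0.47 -1.54] d_mm [ -15.1 -291.8  114.7] rot [-0.0575  0.523   0.0014]
```

>>> {"fn": "drive_tool", "kwargs": {"commands": [{"hand": 0, "translation": [-10, -1, 25], "angular": [0, 0, 0]}, {"hand": 0, "translation": [-20, -2, 60], "angular": [0, 0, 0]}, {"hand": 0, "translation": [-20, -5, 95], "angular": [-0.007, 0.065, 0]}, {"hand": 0, "translation": [-20, -30, 115], "angular": [-0.014, 0.13, 0]}, {"hand": 0, "translation": [-20, -65, 125], "angular": [-0.021, 0.195, 0]}, {"hand": 0, "translation": [-20, -105, 125], "angular": [-0.028, 0.26, 0]}, {"hand": 0, "translation": [-18, -150, 125], "angular": [-0.036, 0.325, 0]}, {"hand": 0, "translation": [-16, -195, 120], "angular": [-0.043, 0.39, 0]}, {"hand": 0, "translation": [-15, -235, 110], "angular": [-0.05, 0.455, 0.001]}, {"hand": 0, "translation": [-15, -270, 100], "angular": [-0.0575, 0.523, 0.0014]}, {"hand": 0, "translation": [-15, -292, 90], "angular": [-0.0575, 0.523, 0.0014]}, {"hand": 0, "translation": [-15, -292, 80], "angular": [-0.0575, 0.523, 0.0014]}]}}

```text
t: 38.42
eef_pos: [0.5459, -0.1218, 0.2139]
tool_rot: [0.0, 0.668, 0.744, -0.0]
contact_force: [0.4, 1.3, -3.8]
gripper_width: 0.099
grasp_force: 108.6
```

>>> {"fn": "drive_tool", "kwargs": {"commands": [{"hand": 0, "translation": [0, 0, -20], "angular": [0, 0, 0]}, {"hand": 0, "translation": [0, 0, -20], "angular": [0, 0, 0]}]}}

```text
t: 38.67
eef_pos: [0.5447, -0.1187, 0.1932]
tool_rot: [-0.001, 0.666, 0.746, -0.001]
contact_force: [0.3, 0.4, -3.8]
gripper_width: 0.101
grasp_force: 108.5
```

```bash
python3 - <<'E'
from tgt import *
Rv=R.from_euler('z',.11)*R.from_matrix(np.array([[0,1,0],[1,0,0],[0,0,-1.]]));delta(np.array([.546,-.12,.034]),Rv)
o=bot.get_obs();p=np.array(o["eef_pos"]);c=R.from_quat(np.array(o["tool_rot"])[[1,2,3,0]]);print(o["contact_force"],o["torque"],o["gripper_width"])
Cc=c*RH.inv()*Rc  # cover frame if grip unchanged
O=p-Cc.apply([0,0,.0325]);L=[[.07,.1,.016],[.07,-.1,.016],[-.07,-.1,.016],[-.07,.1,.016]]
P=Cc.apply(L)+O
for cn in("top","side"):
    I=avg(cn,3);np.save(cn+"8.npy",I);print(cn,"pred corners",proj(cn,P).round(1).tolist())
    for d in bot.outline_of(cn,"cover")[:1]:
        m=d["pixels"].astype(np.uint8);cs,_=cv2.findContours(m,cv2.RETR_EXTERNAL,cv2.CHAIN_APPROX_NONE);k=max(cs,key=cv2.contourArea);print(d["score"],cv2.approxPolyDP(cv2.convexHull(k),3,True)[:,0].tolist())
E
```

```text
from [ 0.5447 -0.1187  0.1932] q [ 0.79  0.46 -0.89  1.82  0.4   1.06 -0.14] d_mm [   1.3   -1.3 -159.2] rot [-0.0007 -0.0032 -0.0024]
[ 0.29124712  0.44728564 -3.79388037] [-0.02529066  0.0318391   0.03126094] 0.10096516352504722
top pred corners [[296.3, 177.7], [360.8, 170.5], [368.1, 214.8], [302.1, 222.3]]
0.86 [[355, 212], [340, 219], [303, 222], [296, 179], [324, 174], [348, 196]]
side pred corners [[316.5, 199.6], [327.6, 251.5], [263.1, 252.9], [261.0, 200.4]]
0.57 [[262, 201], [315, 201], [327, 255], [266, 257]]
```

>>> {"fn": "drive_tool", "kwargs": {"commands": [{"hand": 0, "translation": [1.3, -1.3, -45], "angular": [0, 0, 0]}, {"hand": 0, "translation": [1.3, -1.3, -90], "angular": [0, 0, 0]}, {"hand": 0, "translation": [1.3, -1.3, -125], "angular": [0, 0, 0]}, {"hand": 0, "translation": [1.3, -1.3, -145], "angular": [0, 0, 0]}, {"hand": 0, "translation": [1.3, -1.3, -153], "angular": [0, 0, 0]}, {"hand": 0, "translation": [1.3, -1.3, -155], "angular": [0, 0, 0]}, {"hand": 0, "translation": [1.3, -1.3, -155], "angular": [0, 0, 0]}]}}

```text
t: 39.95
eef_pos: [0.5486, -0.1215, 0.0411]
tool_rot: [0.001, 0.667, 0.745, 0.0]
contact_force: [-0.3, 0.1, -4.0]
gripper_width: 0.103
grasp_force: 108.6
```

>>> {"fn": "drive_tool", "kwargs": {"commands": [{"hand": 0, "translation": [0, 0, -2], "angular": [0, 0, 0]}, {"hand": 0, "translation": [0, 0, -4], "angular": [0, 0, 0]}, {"hand": 0, "translation": [0, 0, -5.5], "angular": [0, 0, 0]}, {"hand": 0, "translation": [0, 0, -5.5], "angular": [0, 0, 0]}]}}

```text
t: 40.45
eef_pos: [0.5475, -0.1214, 0.0344]
tool_rot: [-0.0, 0.667, 0.745, -0.0]
contact_force: [-0.8, 0.5, -4.0]
gripper_width: 0.099
grasp_force: 108.6
```

>>> {"fn": "drive_tool", "kwargs": {"commands": [{"hand": 0, "translation": [0, 0, -1], "angular": [0, 0, 0]}, {"hand": 0, "translation": [0, 0, -2], "angular": [0, 0, 0]}, {"hand": 0, "translation": [0, 0, -2], "angular": [0, 0, 0]}]}}

```text
t: 40.83
eef_pos: [0.5476, -0.1214, 0.0324]
tool_rot: [-0.0, 0.667, 0.745, -0.0]
contact_force: [-0.8, 0.0, -3.3]
gripper_width: 0.103
grasp_force: 108.6
```

>>> {"fn": "drive_tool", "kwargs": {"commands": [{"hand": 0, "translation": [0, 0, -0.7], "angular": [0, 0, 0]}, {"hand": 0, "translation": [0, 0, -1.4], "angular": [0, 0, 0]}, {"hand": 0, "translation": [0, 0, -1.4], "angular": [0, 0, 0]}]}}

```text
t: 41.2
eef_pos: [0.5477, -0.1214, 0.0313]
tool_rot: [-0.0, 0.667, 0.745, -0.0]
contact_force: [-1.0, 0.1, -0.1]
gripper_width: 0.101
grasp_force: 109.0
```

>>> {"fn": "drive_tool", "kwargs": {"commands": [{"hand": 0, "translation": [0, 0, -0.5], "angular": [0, 0, 0]}, {"hand": 0, "translation": [0, 0, -0.5], "angular": [0, 0, 0]}, {"hand": 0.15, "translation": [0, 0, -0.5], "angular": [0, 0, 0]}, {"hand": 0.3, "translation": [0, 0, -0.5], "angular": [0, 0, 0]}, {"hand": 0.5, "translation": [0, 0, -0.5], "angular": [0, 0, 0]}, {"hand": 0.5, "translation": [0, 0, -0.5], "angular": [0, 0, 0]}, {"hand": 0.5, "translation": [0, 0, 20], "angular": [0, 0, 0]}, {"hand": 0.5, "translation": [0, 0, 70], "angular": [0, 0, 0]}, {"hand": 0.5, "translation": [0, 0, 130], "angular": [0, 0, 0]}, {"hand": 0.5, "translation": [-40, -40, 170], "angular": [0, 0, 0]}, {"hand": 0.5, "translation": [-80, -90, 190], "angular": [0, 0, 0]}, {"hand": 0.5, "translation": [-80, -90, 190], "angular": [0, 0, 0]}]}}

```text
t: 42.7
eef_pos: [0.4658, -0.2155, 0.2234]
tool_rot: [0.002, 0.67, 0.743, -0.001]
contact_force: [0.8, -0.3, -0.0]
gripper_width: 0.503
grasp_force: 0.0
```

```bash
python3 - <<'E'
from tgt import *
Rf=R.from_euler("z",.11);O=np.array([.5477,-.1214,0])
L=np.array([[.07,.1,.016],[.07,-.1,.016],[-.07,-.1,.016],[-.07,.1,.016]])
P=Rf.apply(L)+O
for cn in("side","top"):
    I=avg(cn,3);print(cn,"pred",proj(cn,P).round(1).tolist())
    for d in bot.outline_of(cn,"cover")[:1]:
        m=d["pixels"].astype(np.uint8);cs,_=cv2.findContours(m,cv2.RETR_EXTERNAL,cv2.CHAIN_APPROX_NONE);k=max(cs,key=cv2.contourArea);print(d["score"],cv2.approxPolyDP(cv2.convexHull(k),3,True)[:,0].tolist())
    for q in("driver","cross_driver","vial","slide_case","cover_handle"): print(q,[(np.round(k["position"],1).tolist(),round(k["score"],2)) for k in bot.find_in(cn,q)][:2])
print(bot.get_obs()["contact_force"],bot.get_obs()["t"])
E
```

```text
side pred [[314.0, 249.0], [323.6, 303.9], [264.5, 305.6], [262.5, 250.2]]
0.61 [[311, 249], [322, 307], [264, 310], [263, 252]]
driver [([229.8, 301.7], 0.86)]
cross_driver [([288.3, 316.4], 0.58), ([260.7, 337.3], 0.56)]
vial [([240.3, 232.4], 0.65)]
slide_case [([230.4, 172.0], 0.41)]
cover_handle [([292.1, 279.7], 0.65)]
top pred [[295.1, 190.1], [352.6, 183.8], [358.8, 223.5], [300.1, 230.0]]
0.76 [[351, 186], [357, 224], [299, 229], [296, 191]]
driver []
cross_driver []
vial [([278.6, 246.4], 0.62), ([307.4, 209.8], 0.54)]
slide_case [([177.3, 255.5], 0.9), ([280.7, 247.8], 0.75)]
cover_handle [([328.4, 206.8], 0.63)]
[-0.55490166 -0.18072062 -0.52655011] 43.6
```

Everything matches: the cover lies flat where predicted, the driver is in the stand, the bystanders haven't moved, and the arm is clear.

```bash
python3 -c "
from station import bot
print(bot.hand_in())"
```

```text
the job is handed in; nothing more can be done
None
```

Job handed in at about 44 s: both fasteners turned to their stops, the driver back in its stand hole, and the cover flat on the bench handle up. I viewed 11 pictures, one over the limit of 10, and one re-seating of the blade pressed on the right fastener's head at about 43 N through the driver.

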